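Fetch the sanding block from behind the chocked rollers

ROBOT

A 7-joint arm with a two-finger parallel gripper is mounted at the origin on a cart in front of the work surface, level with it; the furniture and walls round the work are solid. World frame = base frame: x ahead of the robot, y to its left, z up, the work surface at z = 0. Lengths are in mm, angles in rad, forces in N, time in s.
With the tool pointing down it reaches from about 425 to 925 mm from the base axis. Payload 6.8 kg.
Tool frame: the origin (TCP) lies at the very end of the fingers, on their centre line; the grasp point (between the pads) lies behind it (pinch_z is the z of the grasp point in the tool frame, in mm); z points along the fingers, y is the line along which they close (so a half turn about z gives the same grasp; the last joint's range is limited). The gripper opens to 88 mm and grips with 3 to 60 N. Pads are 20 mm wide; open, the fingers measure 115 mm over their backs; the gripper's body (75 mm by 178 mm) begins 61 mm behind the grasp point.
Start: joints at [-1.302, 0.477, 0.022, 1.555, -0.011, 1.109, -0.083], TCP at [248.362, 627.666, 222.664] pointing down, gripper open.
Joint ranges: [-2.96, 2.96], [-0.34, 2.1], [-1.41, 1.46], [0.24, 2.44], [-1.37, 4.51], [0.17, 1.92], [-2.96, 2.96]. Speed limits (rad/s): [2.39, 2.39, 3.14, 3.14, 3.14, 3.14, 3.14].

INTERFACE

Orientations are given as a rotation vector (axis times angle).
In Python, from bench import observe, grab_frame, camera_params, close_job, pinch_z gives the robot as it stands.
- The arm moves only by the tool servo_tool, never from a script. Its argument "rows" is a list of rows, each a list of 7 numbers: the shift along the tool's x, y, z in m, then the turn, a rotation vector about the tool's x, y, z in degrees, then the gripper command: -1 is fully open, 1 is shut, values between are in proportion. A call has 1 to 8 rows; each row is the pose to reach, as a shift and turn from the pose commanded when the call began, along the tool's axes at that moment; what a row does not reach only later rows make up. A row lasts 1/12 s, in which the tool goes at most 41.7 mm and 7.16 degrees, less where a joint would pass 70% of its speed; a pose out of reach is approached as far as the arm can. A call with a gripper value outside its range is refused whole. The fingers move at their own pace and stop on an object; the grip force is fixed at half the most. Time passes only in rows, so rows that repeat a pose let the fingers close. It gives the time, the measured TCP pose, the force, the opening and the grip force at its end, in the units of the state.
- observe(): the state, without advancing time (a new reading comes with each control period).
- grab_frame(name): name is "side" or "top" or "wrist"; returns (picture, depth): 400x640x3 uint8, red, green, blue; 400x640 float32, mm along the optical axis (not along the pixel's ray), 0 where there is no reading.
- camera_params(name): a dict with "fx", "fy", "cx", "cy" (pixels), "T" (4x4, takes a point from camera to world coordinates). Camera axes: x right, y down, z forward; pixel columns grow to the right and rows downward; lengths in mm; the calibration is good to about 2 mm. A picture is of the moment at which its call begins: read the wrist's pose just before it. camera_params takes no time and is no camera call; for the wrist camera it gives the pose at the moment of the call.
- close_job(): hands the job in; it is judged then, once.
The state is a dict: "time_s": time; "qpos": joint angles; "qd": joint speeds; "effort": joint torques, N m; "tcp_pos": TCP position; "eef_rot": TCP orientation; "contact_force": force on the tool from outside, world axes, zero at the start; "wrist_torque": the same for the moment, N m; "grip_width": opening from 0.0 (shut) to 1.0 (fully open); "grasp_force": force on a finger pad.
Only numpy, scipy, OpenCV 4.12 (cv2) and the standard library are available. Lean on these libraries where they do the work, as an engineer would, in place of code of your own. Each camera call takes 0.05 s, during which the arm holds its last target. There are 200 camera calls.

TASK

Fetch the sanding block that lies at the back of the roller rack: first clear the chock and both rollers out of the way into the side tray, then lay the block flat in the middle of the wooden panel, lengthwise along it. After that put the rollers back on the middle of the rack lying across it, the long one up against the two stop blocks and the short one up against the long one, and set the chock, sloping face towards the rollers, up against the short one so that the row cannot roll apart. Do not disturb the tape measure and the wax tin.

Things in the scene. Friction and masses are not known exactly. Their poses are not given: they have to be found in the camera images.
- rack: fixed roller rack: plywood board 230 (x) x 124 (y) mm, its top at z = 10 mm; origin under its middle. At the +x end two dark stop blocks, 36 mm high, front faces at x = +95 mm; between them a finger slot, y = -20 to +20 mm. At the start the row from the stops towards -x is: sanding block, the two rollers (either order), chock, almost touching, all lengths along y, chock slope to +x
- side_tray: fixed side tray, dark wood, outer 205 (x) x 155 (y) mm, rim 13 mm high, 5 mm thick, floor at z = 5 mm; origin under its middle. Starts empty; takes the three cleared things in a row along x, 55 mm apart, each with its length along y
- panel: wooden panel waiting to be sanded, fixed: light wood board 110 (x) x 160 (y) x 18 mm, flat on the bench, its top at z = 18 mm. Origin: middle of its underside; y is its length
- long_roller_center (a point): the long wooden roller with brass bushes in its ends: diameter 40 mm, length 66 mm, lying on its side; point at its centre; y is its axis (x and z turn as it rolls). Easily gripped across its two flat ends; 120 g
- short_roller_center (a point): the short wooden roller: like the long one, diameter 40 mm but only 44 mm long; point at its centre; y is its axis. Easily gripped across its two flat ends; 90 g
- chock_center (a point): the chock: dark wooden wedge block 40 (x) x 50 (y) x 28 mm; point half-way up at its middle. Its +x side slopes: toe 3 mm high at x = +20 mm, flat top from x = +4 to -20 mm. Gripped across its side faces (y). When it touches a roller on the same board, the roller's axis lies 33 mm off along +x: the toe slides in under the roller, so lower it 45 mm off and slide it up; 120 g
- block_center (a point): the sanding block, brown, cork wrapped in glass paper: 60 (x) x 105 (y) x 32 mm, 58 mm across where gripped; point at its centre, half-way up; y is its length. On the rack it touches the stop blocks with one long side; the slot between the stops leaves room for a finger; 150 g
- tape_center (a point): bystander: yellow pocket tape measure on this bench, lying on its side, 62 x 69 x 35 mm; point at its centre; must not be disturbed
- tin_center (a point): bystander: round wax tin, 69 mm across, 28 mm high, flat on the bench; point at its centre; must not be disturbed

How it is judged (in metres and radians):
On the way, in this order (a step that is already met when the one before it is completed fails the run):
1. the chock and both rollers have been cleared into the side tray, the sanding block still lying where it was (x of long_roller_center in the frame of side_tray between -0.09 and 0.09 m and y of long_roller_center in the frame of side_tray between -0.065 and 0.065 m and z of long_roller_center in the frame of side_tray between 0 and 0.05 m and x of short_roller_center in the frame of side_tray between -0.09 and 0.09 m and y of short_roller_center in the frame of side_tray between -0.065 and 0.065 m and z of short_roller_center in the frame of side_tray between 0 and 0.05 m and x of chock_center in the frame of side_tray between -0.09 and 0.09 m and y of chock_center in the frame of side_tray between -0.065 and 0.065 m and z of chock_center in the frame of side_tray between 0 and 0.05 m and distance of block_center from where it was at the start of the episode below 0.02 m and linear speed of each of long_roller, short_roller, chock below 0.03 m/s), for 0.1 s.
2. the sanding block lies on the middle of the panel, while the chock and rollers are still in the side tray (x of block_center in the frame of panel between -0.015 and 0.015 m and y of block_center in the frame of panel between -0.015 and 0.015 m and z of block_center in the frame of panel between 0.02 and 0.045 m and angle between the y axis of block_center and the y axis of panel, either way round below 0.17 rad and x of long_roller_center in the frame of side_tray between -0.09 and 0.09 m and y of long_roller_center in the frame of side_tray between -0.065 and 0.065 m and z of long_roller_center in the frame of side_tray between 0 and 0.05 m and x of short_roller_center in the frame of side_tray between -0.09 and 0.09 m and y of short_roller_center in the frame of side_tray between -0.065 and 0.065 m and z of short_roller_center in the frame of side_tray between 0 and 0.05 m and x of chock_center in the frame of side_tray between -0.09 and 0.09 m and y of chock_center in the frame of side_tray between -0.065 and 0.065 m and z of chock_center in the frame of side_tray between 0 and 0.05 m), for 0.1 s.
At the end, for the whole second after the job is handed in: Block flat on panel: centre within 15 mm, 10 deg. Rack: rollers and chock across it (11 deg), within 12 mm of its middle line; long roller within 10 mm of the stops, short one in front (gap under 11 mm), chock slope towards it (gap under 10 mm). All at rest (x of block_center in the frame of panel between -0.015 and 0.015 m and y of block_center in the frame of panel between -0.015 and 0.015 m and z of block_center in the frame of panel between 0.02 and 0.045 m and angle between the y axis of block_center and the y axis of panel, either way round below 0.17 rad and x of long_roller_center in the frame of rack between 0.064 and 0.082 m and y of long_roller_center in the frame of rack between -0.012 and 0.012 m and z of long_roller_center in the frame of rack between 0.02 and 0.04 m and y of short_roller_center in the frame of rack between -0.012 and 0.012 m and z of short_roller_center in the frame of rack between 0.02 and 0.04 m and x of short_roller_center in the frame of rack between 0.01 and 0.045 m and horizontal distance between long_roller_center and short_roller_center below 0.051 m and y of chock_center in the frame of rack between -0.012 and 0.012 m and z of chock_center in the frame of rack between 0.018 and 0.03 m and x of short_roller_center in the frame of chock_center between 0.024 and 0.043 m and angle between the y axis of each of long_roller_center, short_roller_center, chock_center and the y axis of rack, either way round below 0.2 rad and linear speed of each of long_roller, short_roller, chock, sanding_block below 0.02 m/s); the robot touches nothing.
It fails at once if the tape measure was disturbed (moved more than 20 mm) (distance of tape_center from where it was at the start of the episode above 0.02 m).
It fails at once if the wax tin was disturbed (moved more than 20 mm) (distance of tin_center from where it was at the start of the episode above 0.02 m).
It also fails if it takes over 136 s, if anything falls off the work surface, if the arm or the gripper's body presses on something with over 40 N, if the wrist force passes 120 N, or if a joint passes its speed limit or range.

## Working session

There is one attempt and no reset: what is moved stays moved. The work goes in short steps, Python scripts to look and compute and a tool call to move; the robot and the scene stay as the last step left them, time stands still between calls to the robot, and variables do not carry over. Pictures are saved under pics/ and viewed, at most 14 in all, crops included, and the job is handed in when it is done.

Besides the shell and the picture viewer there is one more tool, called after ">>>" in YAML: its name, and indented under it one key for each argument. servo_tool: Moves the arm, as the interface text tells. Its arguments: {"type":"object","properties":{"rows":{"type":"array"}},"required":["rows"]}

```bash
ls; mkdir -p pics; python3 - <<'E'
from bench import *
import cv2
s=observe();print(s, pinch_z() if callable(pinch_z) else pinch_z)
for n in("top","side"):
    p,d=grab_frame(n);cv2.imwrite(f"pics/{n}0.png",p[:,:,::-1]);import numpy as np;np.save(f"pics/{n}0.npy",d)
    print(n,camera_params(n))
E
```

```text
pics
{'time_s': 0.0, 'qpos': array([-1.3021153 ,  0.47778706,  0.0223179 ,  1.55641503, -0.0114876 ,
        1.10932357, -0.08309127]), 'qd': array([ 1.45227482e-04, -1.80248152e-05,  5.37085369e-04, -3.63506117e-04,
       -2.59836031e-04,  4.25588384e-05,  4.22414038e-04]), 'effort': array([-1.77788665e-04, -5.82863259e+01,  1.53448284e+00, -2.72600484e+01,
       -5.43196150e-02,  1.72396051e-02,  1.57600148e-04]), 'tcp_pos': array([248.13737715, 627.09505954, 221.70544425]), 'eef_rot': array([-5.88227163e-01, -3.08582216e+00,  2.81691692e-03]), 'contact_force': array([-0.34917276,  0.01160036,  0.34980704]), 'wrist_torque': array([-0.03944674, -0.03953112,  0.03150431]), 'grasp_force': 0.0, 'grip_width': 0.9977712801730314} -18.700000000000003
top {'fx': 489.54954333620105, 'fy': 489.54954333620105, 'cx': 321.0894601200001, 'cy': 204.8139279187844, 'T': array([[-8.69671212e-03, -9.90366339e-01,  1.38198703e-01,
         3.84878300e+02],
       [-9.99931424e-01,  7.52899781e-03, -8.97005329e-03,
        -7.62600173e+01],
       [ 7.84314111e-03, -1.38267236e-01, -9.90363901e-01,
         1.33100856e+03],
       [ 0.00000000e+00,  0.00000000e+00,  0.00000000e+00,
         1.00000000e+00]])}
side {'fx': 436.78350303539685, 'fy': 436.78350303539685, 'cx': 318.3673959184988, 'cy': 198.13062544146806, 'T': array([[ 9.99906338e-01, -1.29795232e-02,  4.34128303e-03,
         5.72222910e+02],
       [-8.93901565e-03, -3.79153350e-01,  9.25290674e-01,
        -1.17822152e+03],
       [-1.03638198e-02, -9.25242816e-01, -3.79233862e-01,
         4.89880124e+02],
       [ 0.00000000e+00,  0.00000000e+00,  0.00000000e+00,
         1.00000000e+00]])}
```

View pics/top0.png

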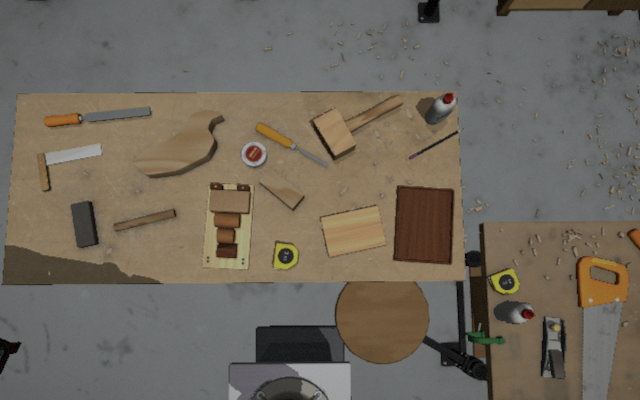

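View pics/side0.png

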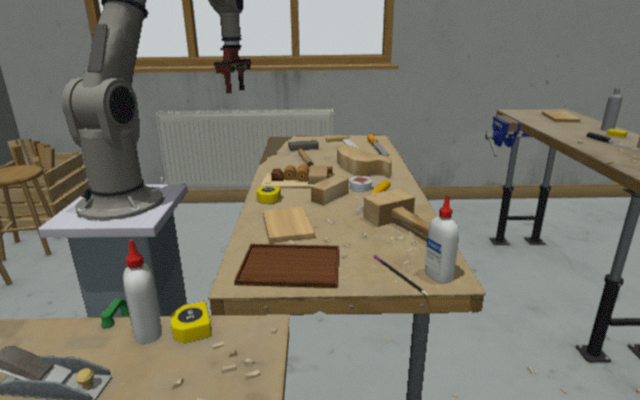

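The top view shows the rack at about (228,225) with its stops at the top, meaning world +x. The panel is at (353,230), the tray at (424,224), the tape at (286,255) and the tin at (254,154). I'll enlarge it next.

```bash
python3 - <<'E'
import cv2
p=cv2.imread("pics/top0.png")[175:280,195:465]
p=p[:, :]
cv2.imwrite("pics/top0c.png",cv2.resize(p[:,:],None,fx=2.96,fy=2.96,interpolation=cv2.INTER_CUBIC))
q=cv2.imread("pics/top0.png")[170:280,195:305]
cv2.imwrite("pics/top0d.png",cv2.resize(q,None,fx=5,fy=5,interpolation=cv2.INTER_CUBIC))
E
```

```text
(no output)
```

View pics/top0c.png

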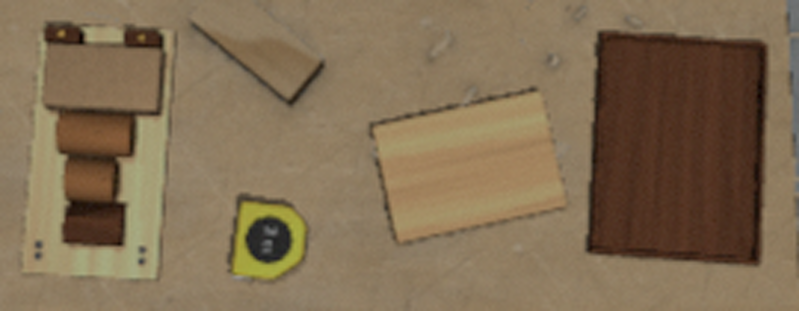

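View pics/top0d.png

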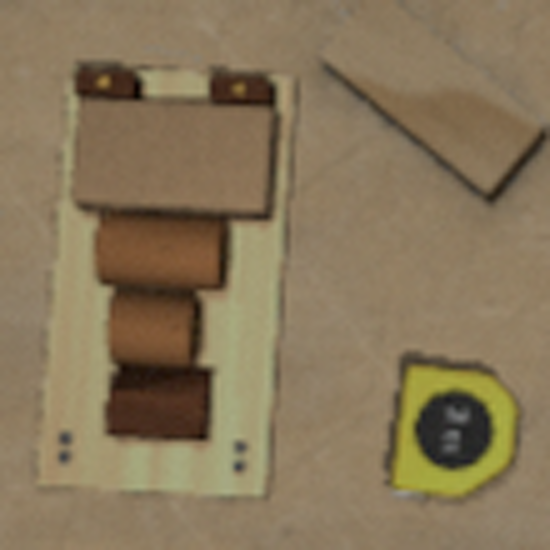

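```bash
cat > h.py <<'E'
from bench import *
import numpy as np,cv2
from scipy.spatial.transform import Rotation as R
def w(P,uv,z):
    "pixel -> world point on plane z"
    T=P["T"];uv=np.atleast_2d(uv).astype(float)
    r=np.c_[(uv[:,0]-P["cx"])/P["fx"],(uv[:,1]-P["cy"])/P["fy"],np.ones(len(uv))]@T[:3,:3].T
    return T[:3,3]+r*((z-T[2,3])/r[:,2])[:,None]
def rel(x,y,z,yaw):
    "servo shift (tool frame, m) and turn (deg) to TCP x,y,z; yaw=world angle of tool y (deg, modulo 180), pointing down"
    s=observe();A=R.from_rotvec(s["eef_rot"]);p=s["tcp_pos"]
    best=None
    for k in(0,180):
        a=np.radians(yaw+k);y_=np.array([np.cos(a),np.sin(a),0]);z_=np.array([0,0,-1.]);B=R.from_matrix(np.c_[np.cross(y_,z_),y_,z_])
        t=(A.inv()*B).as_rotvec(degrees=True)
        if best is None or np.linalg.norm(t)<np.linalg.norm(best):best=t
    print("rel",np.round(A.inv().apply(np.array([x,y,z])-p)/1000,4),np.round(best,1),"dist",round(float(np.linalg.norm(np.array([x,y,z])-p))))
def st():
    s=observe();Y=R.from_rotvec(s["eef_rot"]).as_matrix();print("t",round(s["time_s"],2),"p",s["tcp_pos"].round(1),"yaw",np.degrees(np.arctan2(Y[1,1],Y[0,1])).round(1),"q",s["qpos"].round(2),"F",s["contact_force"].round(1),"g",round(s["grip_width"],3),round(s["grasp_force"],1))
E
python3 - <<'E'
from h import *
P=camera_params("top");C=lambda a:np.array(a)/2.96+[195,175];D=lambda a:np.array(a)/5+[195,170]
def ang(a):return np.degrees(np.arctan2(a[1],a[0])).round(1)
for n,f,a,z in(("rack",D,[(78,70),(296,75),(265,495),(40,485)],10),("block",D,[(78,97),(278,105),(268,215),(72,205)],42),("panel",C,[(370,123),(538,89),(566,206),(398,242)],18),("tray",C,[(600,32),(766,42),(758,264),(588,250)],13)):
    q=w(P,f(a),z);print(n,q.mean(0).round(1),"xdir",ang(q[0]+q[1]-q[2]-q[3]),"ydir",ang(q[0]+q[3]-q[1]-q[2]),np.linalg.norm((q[0]+q[1]-q[2]-q[3])/2).round(),np.linalg.norm((q[0]+q[3]-q[1]-q[2])/2).round())
for n,a,z in(("long",(161,252),32),("short",(154,328),32),("chock",(160,402),30),("tape",(455,427),35)):print(n,w(P,D(a),z)[0].round(1))
st()
E
```

```text
rack [513.9 161.3  10. ] xdir -3.7 ydir 87.6 227.0 120.0
block [576.7 154.6  42. ] xdir -3.2 ydir 86.9 59.0 105.0
panel [ 497.4 -173.8   18. ] xdir 12.3 ydir 101.3 110.0 156.0
tray [ 513.5 -366.6   13. ] xdir -4.8 ydir 85.5 203.0 154.0
long [526.1 162.4  32. ]
short [485.6 165.4  32. ]
chock [446.6 161.9  30. ]
tape [431.9   5.6  35. ]
t 0.1 p [248.2 627.2 221.8] yaw 68.4 q [-1.3   0.48  0.02  1.56 -0.01  1.11 -0.08] F [0.8 0.1 0.5] g 0.997 0.0
```

```bash
python3 - <<'E'
from h import *
rel(490,163,260,86.8)
E
```

```text
rel [-0.3956 -0.3427 -0.0376] [ -0.1  -0.  -18.4] dist 525
```

>>> servo_tool:
  rows:
    - [-0.2,-0.17,-0.02,0,0,0,-1]
    - [-0.2,-0.17,-0.02,0,0,0,-1]
    - [-0.2,-0.17,-0.02,0,0,0,-1]
    - [-0.2,-0.17,-0.02,0,0,0,-1]
    - [-0.2,-0.17,-0.02,0,0,0,-1]
    - [-0.2,-0.17,-0.02,0,0,0,-1]
    - [-0.2,-0.17,-0.02,0,0,0,-1]
    - [-0.2,-0.17,-0.02,0,0,0,-1]

```text
time_s: 0.77
tcp_pos: [374.6, 391.7, 243.0]
eef_rot: [0.599, 3.083, -0.001]
contact_force: [0.1, 0.2, 0.5]
grip_width: 1.001
grasp_force: 0.0
```

>>> servo_tool:
  rows:
    - [-0.196,-0.173,-0.018,0,0,-18.4,-1]
    - [-0.196,-0.173,-0.018,0,0,-18.4,-1]
    - [-0.196,-0.173,-0.018,0,0,-18.4,-1]
    - [-0.196,-0.173,-0.018,0,0,-18.4,-1]
    - [-0.196,-0.173,-0.018,0,0,-18.4,-1]
    - [-0.196,-0.173,-0.018,0,0,-18.4,-1]
    - [-0.196,-0.173,-0.018,0,0,-18.4,-1]
    - [-0.196,-0.173,-0.018,0,0,-18.4,-1]

```text
time_s: 1.43
tcp_pos: [492.4, 159.4, 260.9]
eef_rot: [0.097, 3.139, -0.002]
contact_force: [-0.1, 1.0, 0.4]
grip_width: 0.997
grasp_force: 0.0
```

```bash
python3 - <<'E'
from h import *
st();P=camera_params("wrist");p,d=grab_frame("wrist");cv2.imwrite("pics/w1.png",p[:,:,::-1]);np.save("pics/w1.npy",d)
import pickle;pickle.dump(P,open("pics/w1.pkl","wb"));print(P)
E
```

```text
t 1.43 p [492.4 159.4 260.9] yaw 86.5 q [-0.63  0.18  0.22  1.9  -0.04  1.07  1.12] F [-0.1  1.   0.4] g 0.997 0.0
{'fx': 349.11057662109795, 'fy': 349.11057662109795, 'cx': 321.2850725613197, 'cy': 194.12063469154887, 'T': array([[ 6.19002157e-02,  9.56333872e-01,  2.85646440e-01,
         4.11870368e+02],
       [ 9.98080720e-01, -5.87947287e-02, -1.94436914e-02,
         1.65474971e+02],
       [-1.80015575e-03,  2.86301773e-01, -9.58137806e-01,
         4.22499629e+02],
       [ 0.00000000e+00,  0.00000000e+00,  0.00000000e+00,
         1.00000000e+00]])}
```

View pics/w1.png

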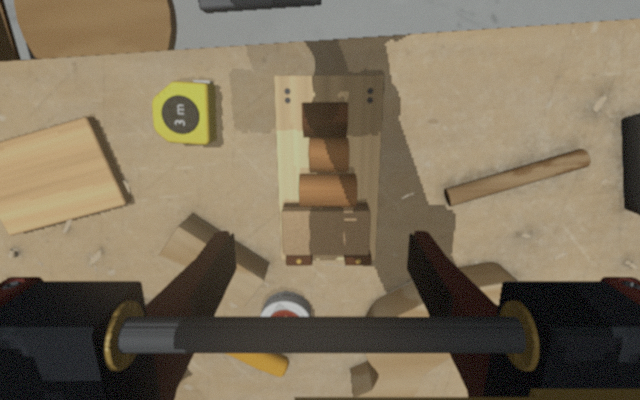

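The close view shows the chock at (303..347, 102..138), the short roller at (309..349, 138..172), and the long roller at (299..356, 174..207). The block's top is at (283..370, 205..255). The rack's left edge runs from (275,76), its right edge from (383,74) to (378,215).

```bash
python3 - <<'E'
from h import *
import pickle
P=pickle.load(open("pics/w1.pkl","rb"));d=np.load("pics/w1.npy")
# depth -> points; height map profile down the row
v,u=np.mgrid[60:270,262:400];Z=d[60:270,262:400]
X=np.stack([(u-P["cx"])/P["fx"]*Z,(v-P["cy"])/P["fy"]*Z,Z],-1)@P["T"][:3,:3].T+P["T"][:3,3]
z=X[...,2]
b=X[(z>38.5)&(z<46)&(X[...,0]>545)]
r=cv2.minAreaRect(b[:,:2].astype(np.float32));print("block top",r,b[:,2].mean())
m=(z>15)&(X[...,0]<540)
for n,lo,hi in(("chock",425,466),("short",468,505),("long",508,542)):
    q=X[(z>28)&(X[...,0]>lo)&(X[...,0]<hi)];print(n,q.min(0).round(1),q.max(0).round(1), "y pct",np.percentile(q[:,1],[1,50,99]).round(1),"xtop",q[q[:,2]>q[:,2].max()-1.5].mean(0).round(1))
k=(z>5)&(z<14);r=cv2.minAreaRect(X[k][:,:2].astype(np.float32));print("rack",r)
print("table",np.median(z[z<5]))
for n,a,zz in (("rackL",[(275,76),(280,200)],10),("rackR",[(383,74),(378,215)],10),("blk",[(283,205),(369,206)],42),("ch",[(303,102),(347,102)],38),("lr",[(300,174),(300,203),(356,175),(356,205)],30),("sr",[(309,140),(309,170),(349,140),(349,170)],30)):print(n,w(P,a,zz).round(1).tolist())
E
```

```text
block top ((574.9591064453125, 159.59420776367188), (104.0346450805664, 57.04816436767578), 86.48079681396484) 39.78766988009647
chock [425.  140.9  28. ] [466.  191.4  41.1] y pct [142.2 166.7 190.8] xtop [451.1 162.1  40.1]
short [468.  133.2  28.7] [505.  190.6  51.7] y pct [137.  167.5 189.5] xtop [482.6 166.3  50.5]
long [508.  131.5  32.2] [541.9 198.7  51.6] y pct [133.1 166.1 197.3] xtop [524.1 164.1  50.4]
rack ((514.2456665039062, 154.47824096679688), (148.82884216308594, 235.50917053222656), 86.46159362792969)
table -0.24375223622809017
rackL [[393.8, 113.9, 10.0], [539.3, 105.5, 10.0]]
rackR [[399.2, 234.6, 10.0], [566.5, 226.5, 10.0]]
blk [[535.6, 113.1, 42.0], [542.9, 211.6, 42.0]]
ch [[423.1, 144.6, 38.0], [425.9, 191.4, 38.0]]
lr [[503.2, 134.5, 30.0], [538.3, 131.7, 30.0], [508.4, 198.9, 30.0], [544.8, 197.7, 30.0]]
sr [[464.8, 147.7, 30.0], [499.1, 145.2, 30.0], [467.6, 192.4, 30.0], [502.0, 191.1, 30.0]]
```

```bash
cat >> h.py <<'E'
def cloud(v0,v1,u0,u1,name="wrist"):
    P=camera_params(name);p,d=grab_frame(name)
    v,u=np.mgrid[v0:v1,u0:u1];Z=d[v0:v1,u0:u1].astype(float)
    X=np.stack([(u-P["cx"])/P["fx"]*Z,(v-P["cy"])/P["fy"]*Z,Z],-1)@P["T"][:3,:3].T+P["T"][:3,3]
    X[Z<=0]=np.nan
    return X,p[v0:v1,u0:u1],P
def fit(q):
    r=cv2.minAreaRect(q[:,:2].astype(np.float32));return [np.round(a,1) for a in r]
E
python3 - <<'E'
from h import *
st();grab_frame("wrist")
X,p,P=cloud(60,270,262,400);cv2.imwrite("pics/w2.png",p[:,:,::-1]);st();z=X[...,2]
print("block",fit(X[(z>38)&(z<46)&(X[...,0]>545)]))
for n,lo,hi,h in(("chock",420,464,35),("short",470,500,44),("long",511,540,44)):
    q=X[(z>h)&(X[...,0]>lo)&(X[...,0]<hi)];print(n,fit(q),q[:,2].max())
# rack edges: bright board boundary by depth step at z~5
for row in (10,30,50,80,110,130):
    k=np.where(z[row]>5)[0];a,b=X[row,k[0]],X[row,k[-1]];print(a.round(1),b.round(1))
E
```

```text
t 1.48 p [491.  162.3 260.6] yaw 86.6 q [-0.63  0.18  0.22  1.9  -0.04  1.07  1.12] F [-0.2  0.2  0.2] g 0.999 0.0
t 1.58 p [489.7 165.1 260.3] yaw 86.9 q [-0.63  0.18  0.22  1.9  -0.04  1.07  1.12] F [-0.7 -0.2  0.2] g 1.001 0.0
block [array([574.7, 159.9]), array([104. ,  56.9]), np.float64(86.9)]
chock [array([445. , 166.2]), array([49.9, 38.8]), np.float64(87.1)] 40.28084606130494
short [array([483.7, 168.3]), array([43.9, 28.1]), np.float64(86.8)] 51.38911620267402
long [array([524.6, 164.9]), array([65.7, 28.5]), np.float64(87.3)] 51.64829597455838Traceback (most recent call last):
  File "<stdin>", line 9, in <module>
IndexError: index 0 is out of bounds for axis 0 with size 0
```

```bash
python3 - <<'E'
from h import *
st();rel(441,166.4,14,87)
E
```

```text
t 1.58 p [489.7 165.1 260.3] yaw 86.9 q [-0.63  0.18  0.22  1.9  -0.04  1.07  1.12] F [-0.7 -0.2  0.2] g 1.001 0.0
rel [ 0.0485 -0.0015  0.2463] [ 0.  -0.1 -0.1] dist 251
```

>>> servo_tool:
  rows:
    - [0.048,-0.001,0.04,0,0,0,-1]
    - [0.048,-0.001,0.08,0,0,0,-1]
    - [0.048,-0.001,0.12,0,0,0,-1]
    - [0.048,-0.001,0.155,0,0,0,-1]
    - [0.048,-0.001,0.185,0,0,0,-1]
    - [0.048,-0.001,0.19,0,0,0,-1]
    - [0.048,-0.001,0.19,0,0,0,-1]

```text
time_s: 2.17
tcp_pos: [440.2, 165.8, 69.0]
eef_rot: [-0.082, -3.136, 0.003]
contact_force: [0.8, 0.3, 1.0]
grip_width: 0.999
grasp_force: 0.0
```

```bash
python3 - <<'E'
from h import *
st();rel(441,166.4,14,87)
E
```

```text
t 2.17 p [440.2 165.8  69. ] yaw 87.0 q [-0.63  0.38  0.16  2.17 -0.1   0.61  1.13] F [0.8 0.3 1. ] g 0.999 0.0
rel [-0.001   0.0008  0.055 ] [-0.1 -0.3 -0. ] dist 55
```

>>> servo_tool:
  rows:
    - [0,0,0.03,0,0,0,-1]
    - [0,0,0.045,0,0,0,-1]
    - [0,0,0.054,0,0,0,-1]
    - [0,0,0.054,0,0,0,-1]
    - [0,0,0.054,0,0,0,1]
    - [0,0,0.054,0,0,0,1]
    - [0,0,0.054,0,0,0,1]
    - [0,0,0.054,0,0,0,1]

```text
time_s: 2.83
tcp_pos: [443.1, 165.1, 17.7]
eef_rot: [0.087, 3.139, 0.002]
contact_force: [0.0, -1.2, 0.6]
grip_width: 0.731
grasp_force: 0.0
```

>>> servo_tool:
  rows:
    - [0,0,0,0,0,0,1]
    - [0,0,0,0,0,0,1]

```text
time_s: 3.0
tcp_pos: [442.6, 164.8, 17.0]
eef_rot: [0.088, 3.14, 0.001]
contact_force: [-0.5, 0.9, 0.9]
grip_width: 0.582
grasp_force: 1.0
```

>>> servo_tool:
  rows:
    - [0,0,-0.01,0,0,0,1]
    - [0,0,-0.04,0,0,0,1]
    - [0,0,-0.08,0,0,0,1]
    - [0,0,-0.12,0,0,0,1]
    - [0,0,-0.13,0,0,0,1]
    - [0,0,-0.13,0,0,0,1]

```text
time_s: 3.5
tcp_pos: [444.4, 165.6, 150.1]
eef_rot: [0.088, 3.135, 0.006]
contact_force: [0.4, -0.7, -1.6]
grip_width: 0.57
grasp_force: 30.0
```

```bash
python3 - <<'E'
from h import *
st();rel(457,-360,140,85.4)
E
```

```text
t 3.5 p [444.4 165.6 150.1] yaw 86.8 q [-0.66  0.24  0.2   2.11 -0.07  0.79  1.09] F [ 0.4 -0.7 -1.6] g 0.57 30.0
rel [-0.0419 -0.5241  0.0083] [0.2 0.3 1.4] dist 526
```

>>> servo_tool:
  rows:
    - [-0.02,-0.04,0,0,0,0,1]
    - [-0.03,-0.08,0,0,0,0,1]
    - [-0.04,-0.12,0,0,0,0,1]
    - [-0.05,-0.16,0,0,0,0,1]
    - [-0.05,-0.2,0,0,0,0,1]
    - [-0.05,-0.24,0,0,0,0,1]
    - [-0.05,-0.28,0,0,0,0,1]
    - [-0.05,-0.28,0,0,0,0,1]

```text
time_s: 4.17
tcp_pos: [474.0, -126.2, 145.4]
eef_rot: [-0.105, -3.137, 0.006]
contact_force: [0.6, -0.3, -1.1]
grip_width: 0.57
grasp_force: 30.0
```

>>> servo_tool:
  rows:
    - [0,-0.04,0,0,0,0,1]
    - [0,-0.08,0,0,0,0,1]
    - [0,-0.12,0,0,0,0.5,1]
    - [0,-0.16,0,0,0,1,1]
    - [0,-0.2,0.02,0,0,1.4,1]
    - [0.008,-0.235,0.04,0,0,1.4,1]
    - [0.008,-0.244,0.06,0,0,1.4,1]
    - [0.008,-0.244,0.08,0,0,1.4,1]

```text
time_s: 4.83
tcp_pos: [452.0, -364.7, 64.0]
eef_rot: [-0.136, -3.136, 0.003]
contact_force: [0.2, 0.5, -1.0]
grip_width: 0.568
grasp_force: 30.0
```

```bash
python3 - <<'E'
from h import *
st();rel(455,-361.5,13,85.4)
X,p,P=cloud(0,400,0,640);cv2.imwrite("pics/w3.png",p[:,:,::-1]);np.save("pics/w3.npy",X)
E
```

```text
t 4.83 p [ 452.  -364.7   64. ] yaw 85.0 q [ 0.3   0.55  0.36  1.93 -0.28  0.72  2.3 ] F [ 0.2  0.5 -1. ] g 0.568 30.0
rel [-0.0029  0.0035  0.051 ] [-0.1 -0.2 -0.4] dist 51
```

View pics/w3.png

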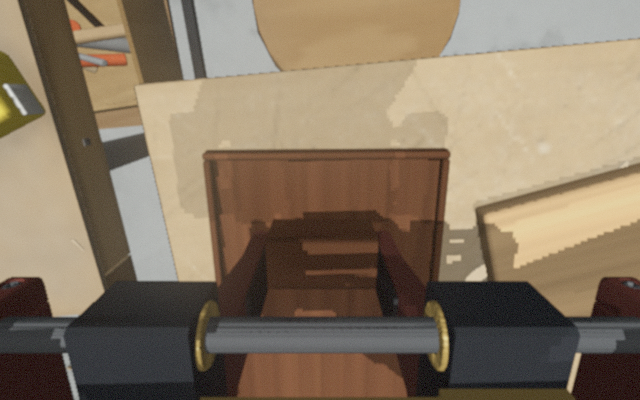

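The picture shows the chock (265..380, 238..288) held over the tray. The tray's near rim runs from (205,152) to (448,150).

```bash
python3 - <<'E'
from h import *
P=camera_params("wrist");q=w(P,[(205,153),(448,151)],13);print(q.round(1));X=np.load("pics/w3.npy")
m=q.mean(0);d=q[1]-q[0];print(np.degrees(np.arctan2(d[1],d[0])),np.linalg.norm(d),"origin",m+102.5*np.array([d[1],-d[0],0])/np.linalg.norm(d))
print(X[232:292:6,320].round(0).tolist())
E
```

```text
[[ 400.7 -426.1   13. ]
 [ 411.8 -279.8   13. ]]
85.65961790498358 146.77001428735292 origin [ 508.42348131 -360.69031482   13.        ]
[[435.0, -363.0, 74.0], [435.0, -363.0, 81.0], [437.0, -363.0, 84.0], [440.0, -363.0, 84.0], [443.0, -364.0, 83.0], [446.0, -364.0, 83.0], [449.0, -364.0, 84.0], [451.0, -364.0, 85.0], [455.0, -365.0, 84.0], [458.0, -365.0, 84.0]]
```

>>> servo_tool:
  rows:
    - [-0.002,0.002,0.03,0,0,0,1]
    - [-0.002,0.002,0.045,0,0,0,1]
    - [-0.002,0.002,0.051,0,0,0,1]
    - [-0.002,0.002,0.052,0,0,0,1]
    - [-0.002,0.002,0.052,0,0,0,0]
    - [-0.002,0.002,0.052,0,0,0,-1]
    - [-0.002,0.002,0.052,0,0,0,-1]
    - [-0.002,0.002,0.052,0,0,0,-1]

```text
time_s: 5.55
tcp_pos: [457.9, -359.3, 15.5]
eef_rot: [0.126, 3.138, -0.001]
contact_force: [0.5, -0.3, 0.2]
grip_width: 0.755
grasp_force: 0.0
```

>>> servo_tool:
  rows:
    - [0,0,0,0,0,0,-1]
    - [0,0,0,0,0,0,-1]
    - [0,0,-0.04,0,0,0,-1]
    - [0,0,-0.08,0,0,0,-1]
    - [0,0,-0.12,0,0,0,-1]
    - [0,0,-0.13,0,0,0,-1]

```text
time_s: 6.05
tcp_pos: [459.6, -361.4, 150.7]
eef_rot: [0.127, 3.131, -0.007]
contact_force: [0.5, -1.2, 1.1]
grip_width: 0.999
grasp_force: 0.0
```

```bash
python3 - <<'E'
from h import *
st();rel(484,167.8,140,87)
E
```

```text
t 6.05 p [ 459.6 -361.4  150.7] yaw 85.4 q [ 0.24  0.43  0.41  1.87 -0.22  0.88  2.25] F [ 0.5 -1.2  1.1] g 0.999 0.0
rel [0.0186 0.5295 0.0085] [-0.2  0.4 -1.6] dist 530
```

>>> servo_tool:
  rows:
    - [0,0.04,0,0,0,0,-1]
    - [0,0.08,0,0,0,0,-1]
    - [0,0.12,0,0,0,0,-1]
    - [0,0.16,0,0,0,0,-1]
    - [0,0.2,0,0,0,0,-1]
    - [0,0.24,0,0,0,0,-1]
    - [0.005,0.28,0,0,0,0,-1]
    - [0.009,0.32,0,0,0,0,-1]

```text
time_s: 6.72
tcp_pos: [473.6, -37.4, 144.7]
eef_rot: [0.126, 3.139, 0.0]
contact_force: [1.5, -0.6, 0.6]
grip_width: 0.998
grasp_force: 0.0
```

>>> servo_tool:
  rows:
    - [0,0.04,0,0,0,0,-1]
    - [0.003,0.08,0,0,0,0,-1]
    - [0.006,0.12,0,0,0,0,-1]
    - [0.009,0.16,0,0,0,-1.6,-1]
    - [0.009,0.2,0,0,0,-1.6,-1]
    - [0.009,0.21,0.03,0,0,-1.6,-1]
    - [0.009,0.21,0.06,0,0,-1.6,-1]
    - [0.009,0.21,0.06,0,0,-1.6,-1]

```text
time_s: 7.38
tcp_pos: [478.4, 170.8, 80.5]
eef_rot: [-0.077, -3.134, 0.006]
contact_force: [-0.8, -0.6, -0.3]
grip_width: 1.0
grasp_force: 0.0
```

```bash
python3 - <<'E'
from h import *
st();rel(484,167.8,14,87)
E
```

```text
t 7.38 p [478.4 170.8  80.5] yaw 87.2 q [-0.63  0.41  0.21  2.08 -0.13  0.68  1.18] F [-0.8 -0.6 -0.3] g 1.0 0.0
rel [-0.0062 -0.0025  0.0664] [-0.2 -0.4  0.2] dist 67
```

>>> servo_tool:
  rows:
    - [-0.005,-0.002,0.03,0,0,0,-1]
    - [-0.005,-0.002,0.055,0,0,0,-1]
    - [-0.005,-0.002,0.065,0,0,0,-1]
    - [-0.005,-0.002,0.065,0,0,0,-1]
    - [-0.005,-0.002,0.065,0,0,0,1]
    - [-0.005,-0.002,0.065,0,0,0,1]
    - [-0.005,-0.002,0.065,0,0,0,1]
    - [-0.005,-0.002,0.065,0,0,0,1]

```text
time_s: 8.05
tcp_pos: [487.5, 168.8, 21.0]
eef_rot: [0.082, 3.139, 0.002]
contact_force: [1.0, -0.0, -0.9]
grip_width: 0.737
grasp_force: 0.0
```

>>> servo_tool:
  rows:
    - [0,0,0,0,0,0,1]
    - [0,0,0,0,0,0,1]
    - [0,0,0,0,0,0,1]

```text
time_s: 8.3
tcp_pos: [486.8, 168.5, 20.0]
eef_rot: [0.082, 3.14, 0.0]
contact_force: [0.3, -0.7, 0.8]
grip_width: 0.505
grasp_force: 0.5
```

>>> servo_tool:
  rows:
    - [0,0,-0.01,0,0,0,1]
    - [0,0,-0.04,0,0,0,1]
    - [0,0,-0.08,0,0,0,1]
    - [0,0,-0.12,0,0,0,1]
    - [0,0,-0.13,0,0,0,1]
    - [0,0,-0.13,0,0,0,1]

```text
time_s: 8.8
tcp_pos: [488.8, 169.4, 153.3]
eef_rot: [0.082, 3.135, 0.006]
contact_force: [0.1, -0.1, -2.1]
grip_width: 0.498
grasp_force: 30.0
```

```bash
python3 - <<'E'
from h import *
st();rel(511,-364,140,85.4)
E
```

```text
t 8.8 p [488.8 169.4 153.3] yaw 87.0 q [-0.65  0.3   0.24  2.02 -0.1   0.83  1.16] F [ 0.1 -0.1 -2.1] g 0.498 30.0
rel [-0.05   -0.5315  0.0116] [0.2 0.3 1.6] dist 534
```

>>> servo_tool:
  rows:
    - [-0.02,-0.04,0,0,0,0,1]
    - [-0.03,-0.08,0,0,0,0,1]
    - [-0.04,-0.12,0,0,0,0,1]
    - [-0.05,-0.16,0,0,0,0,1]
    - [-0.05,-0.2,0,0,0,0,1]
    - [-0.05,-0.24,0,0,0,0,1]
    - [-0.05,-0.28,0,0,0,0,1]
    - [-0.05,-0.28,0,0,0,0,1]

```text
time_s: 9.47
tcp_pos: [519.1, -123.3, 148.3]
eef_rot: [-0.1, -3.137, 0.007]
contact_force: [0.3, -0.9, -1.7]
grip_width: 0.497
grasp_force: 30.0
```

>>> servo_tool:
  rows:
    - [0,-0.04,0,0,0,0,1]
    - [0,-0.08,0,0,0,0,1]
    - [0,-0.12,0,0,0,0.5,1]
    - [0,-0.16,0,0,0,1,1]
    - [0,-0.2,0,0,0,1.6,1]
    - [0,-0.24,0,0,0,1.6,1]
    - [0,-0.252,0,0,0,1.6,1]
    - [0,-0.252,0,0,0,1.6,1]

```text
time_s: 10.13
tcp_pos: [506.1, -369.6, 147.9]
eef_rot: [-0.136, -3.136, 0.003]
contact_force: [-0.5, 0.7, -1.2]
grip_width: 0.497
grasp_force: 30.0
```

>>> servo_tool:
  rows:
    - [0,0,0.03,0,0,0,1]
    - [0,0,0.06,0,0,0,1]
    - [0,0,0.08,0,0,0,1]
    - [0,0,0.08,0,0,0,1]
    - [0,0,0.08,0,0,0,1]
    - [0,0,0.08,0,0,0,1]

```text
time_s: 10.63
tcp_pos: [509.5, -364.7, 70.3]
eef_rot: [0.124, 3.139, 0.0]
contact_force: [-0.0, 0.1, -1.2]
grip_width: 0.501
grasp_force: 30.0
```

```bash
python3 - <<'E'
from h import *
st();rel(511,-363,15,85.4)
E
```

```text
t 10.63 p [ 509.5 -364.7   70.3] yaw 85.5 q [ 0.27  0.6   0.35  1.81 -0.28  0.78  2.25] F [-0.   0.1 -1.2] g 0.501 30.0
rel [-0.0013  0.0019  0.0553] [0.  0.  0.1] dist 55
```

>>> servo_tool:
  rows:
    - [0,0,0.03,0,0,0,1]
    - [0,0,0.045,0,0,0,1]
    - [0,0,0.053,0,0,0,1]
    - [0,0,0.055,0,0,0,1]
    - [0,0,0.055,0,0,0,1]
    - [0,0,0.055,0,0,0,0]
    - [0,0,0.055,0,0,0,-1]
    - [0,0,0.055,0,0,0,-1]

```text
time_s: 11.3
tcp_pos: [509.6, -366.0, 15.8]
eef_rot: [0.126, 3.137, -0.002]
contact_force: [-0.1, -0.4, -0.8]
grip_width: 0.614
grasp_force: 0.0
```

>>> servo_tool:
  rows:
    - [0,0,0,0,0,0,-1]
    - [0,0,0,0,0,0,-1]
    - [0,0,0,0,0,0,-1]
    - [0,0,0,0,0,0,-1]
    - [0,0,-0.04,0,0,0,-1]
    - [0,0,-0.08,0,0,0,-1]
    - [0,0,-0.12,0,0,0,-1]
    - [0,0,-0.13,0,0,0,-1]

```text
time_s: 11.97
tcp_pos: [511.3, -367.8, 150.9]
eef_rot: [0.127, 3.131, -0.007]
contact_force: [0.1, -1.0, 0.3]
grip_width: 1.003
grasp_force: 0.0
```

>>> servo_tool:
  rows:
    - [0,0.04,0,0,0,0,-1]
    - [0,0.08,0,0,0,0,-1]
    - [0,0.12,0,0,0,0,-1]
    - [0,0.16,0,0,0,0,-1]
    - [0,0.2,0,0,0,0,-1]
    - [0,0.24,0,0,0,0,-1]
    - [0.005,0.28,0,0,0,0,-1]
    - [0.009,0.32,0,0,0,0,-1]

```text
time_s: 12.63
tcp_pos: [525.1, -43.8, 144.6]
eef_rot: [0.126, 3.139, 0.0]
contact_force: [0.1, 0.4, 0.0]
grip_width: 0.998
grasp_force: 0.0
```

>>> servo_tool:
  rows:
    - [0.005,0.04,0,0,0,-1.6,-1]
    - [0.01,0.08,0,0,0,-1.6,-1]
    - [0.015,0.12,0,0,0,-1.6,-1]
    - [0.017,0.16,0,0,0,-1.6,-1]
    - [0.018,0.2,0,0,0,-1.6,-1]
    - [0.018,0.208,0,0,0,-1.6,-1]
    - [0.018,0.208,0,0,0,-1.6,-1]
    - [0.018,0.208,0,0,0,-1.6,-1]

```text
time_s: 13.3
tcp_pos: [524.0, 162.5, 144.3]
eef_rot: [-0.081, -3.14, 0.001]
contact_force: [-0.5, -1.1, 0.4]
grip_width: 1.001
grasp_force: 0.0
```

```bash
python3 - <<'E'
from h import *
st()
X,p,P=cloud(60,330,200,460);cv2.imwrite("pics/w4.png",p[:,:,::-1]);st();z=X[...,2]
for h in (38,):
  q=X[(z>h)&(z<46)&(X[...,0]>548)];print("block",fit(q))
q=X[(z>44)&(z<60)&(X[...,0]>480)&(X[...,0]<545)];print("long",fit(q))
rel(524.6,164.9,17,87)
E
```

```text
t 13.3 p [524.  162.5 144.3] yaw 87.1 q [-0.63  0.37  0.27  1.95 -0.13  0.84  1.23] F [-0.5 -1.1  0.4] g 1.001 0.0
t 13.35 p [524.1 161.2 144.4] yaw 86.9 q [-0.63  0.37  0.27  1.95 -0.13  0.84  1.23] F [ 0.4 -0.7 -0.3] g 1.005 0.0
block [array([580.3, 140.9]), array([ 73.7, 152.4]), np.float64(10.2)]
long [array([524.4, 164.9]), array([66.1, 28.9]), np.float64(86.8)]
rel [-0.0003  0.0038  0.1274] [-0.1 -0.  -0.1] dist 127
```

>>> servo_tool:
  rows:
    - [0,0.003,0.04,0,0,0,-1]
    - [0,0.003,0.08,0,0,0,-1]
    - [0,0.003,0.11,0,0,0,-1]
    - [0,0.003,0.126,0,0,0,-1]
    - [0,0.003,0.126,0,0,0,-1]
    - [0,0.003,0.126,0,0,0,1]
    - [0,0.003,0.126,0,0,0,1]
    - [0,0.003,0.126,0,0,0,1]

```text
time_s: 14.02
tcp_pos: [525.7, 165.6, 20.3]
eef_rot: [0.084, 3.138, 0.002]
contact_force: [-0.1, 0.3, -0.3]
grip_width: 0.809
grasp_force: 0.0
```

>>> servo_tool:
  rows:
    - [0,0,0,0,0,0,1]
    - [0,0,0,0,0,0,1]
    - [0,0,0,0,0,0,1]

```text
time_s: 14.27
tcp_pos: [525.6, 165.9, 20.2]
eef_rot: [0.083, 3.138, 0.001]
contact_force: [-0.3, -2.4, 7.7]
grip_width: 0.75
grasp_force: 30.0
```

>>> servo_tool:
  rows:
    - [0,0,-0.01,0,0,0,1]
    - [0,0,-0.04,0,0,0,1]
    - [0,0,-0.08,0,0,0,1]
    - [0,0,-0.12,0,0,0,1]
    - [0,0,-0.13,0,0,0,1]
    - [0,0,-0.13,0,0,0,1]
    - [0,0,-0.13,0,0,0,1]

```text
time_s: 14.85
tcp_pos: [524.0, 166.4, 148.9]
eef_rot: [0.081, 3.14, 0.001]
contact_force: [-0.4, 0.7, -2.0]
grip_width: 0.747
grasp_force: 30.0
```

```bash
python3 - <<'E'
from h import *
st();rel(566,-367.5,140,85.4)
X,p,P=cloud(0,400,0,640);cv2.imwrite("pics/w5.png",p[:,:,::-1]);np.save("pics/w5.npy",X)
E
```

```text
t 14.85 p [524.  166.4 148.9] yaw 87.0 q [-0.64  0.36  0.28  1.94 -0.13  0.85  1.22] F [-0.4  0.7 -2. ] g 0.747 30.0
rel [-0.0695 -0.531   0.0085] [0.1 0.  1.6] dist 536
```

View pics/w5.png

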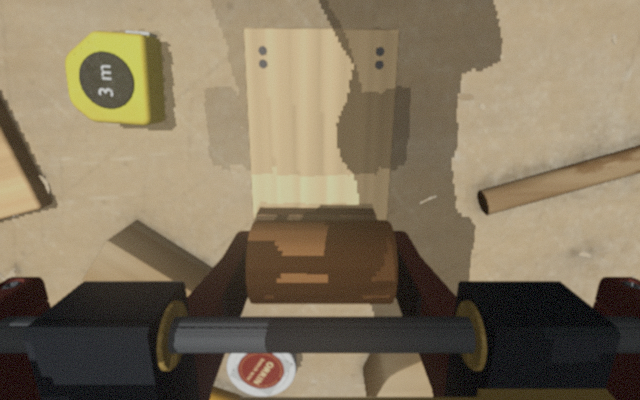

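The long roller is held at (247..397, 222..302) and the rack in front is clear. Its near corners are at (244,29) and (397,30), with edges at (252,205) and (389,205).

```bash
python3 - <<'E'
from h import *
P=camera_params("wrist");q=w(P,[(244,29),(397,30),(252,205),(389,205)],10);print(q.round(1))
for a,b in((0,1),(0,2),(1,3)):
    d=q[b]-q[a];print(np.degrees(np.arctan2(d[1],d[0])).round(2),np.linalg.norm(d).round(1))
E
```

```text
[[393.5 112.6  10. ]
 [400.4 232.5  10. ]
 [538.6 103.2  10. ]
 [544.9 226.7  10. ]]
86.68 120.1
-3.71 145.4
-2.3 144.7
```

>>> servo_tool:
  rows:
    - [-0.03,-0.03,0,0,0,0,1]
    - [-0.05,-0.06,0,0,0,0,1]
    - [-0.07,-0.09,0,0,0,0,1]
    - [-0.07,-0.13,0,0,0,0,1]
    - [-0.07,-0.17,0,0,0,0,1]
    - [-0.07,-0.21,0,0,0,0,1]
    - [-0.07,-0.25,0,0,0,0,1]
    - [-0.07,-0.28,0,0,0,0,1]

```text
time_s: 15.57
tcp_pos: [577.2, -121.1, 146.1]
eef_rot: [-0.086, -3.136, 0.002]
contact_force: [0.1, -0.2, -1.5]
grip_width: 0.75
grasp_force: 30.0
```

>>> servo_tool:
  rows:
    - [0,-0.04,0,0,0,0,1]
    - [0,-0.08,0,0,0,0,1]
    - [0,-0.12,0,0,0,0.5,1]
    - [0,-0.16,0,0,0,1,1]
    - [0,-0.2,0,0,0,1.6,1]
    - [0,-0.24,0,0,0,1.6,1]
    - [0,-0.251,0,0,0,1.6,1]
    - [0,-0.251,0,0,0,1.6,1]

```text
time_s: 16.23
tcp_pos: [563.0, -372.7, 145.9]
eef_rot: [-0.137, -3.134, 0.002]
contact_force: [-0.2, 0.5, -2.4]
grip_width: 0.746
grasp_force: 30.0
```

>>> servo_tool:
  rows:
    - [0,0,0.03,0,0,0,1]
    - [0,0,0.06,0,0,0,1]
    - [0,0,0.08,0,0,0,1]
    - [0,0,0.08,0,0,0,1]
    - [0,0,0.08,0,0,0,1]
    - [0,0,0.08,0,0,0,1]

```text
time_s: 16.73
tcp_pos: [567.1, -367.3, 69.0]
eef_rot: [0.125, 3.139, 0.0]
contact_force: [-0.1, -0.6, -0.9]
grip_width: 0.75
grasp_force: 30.0
```

```bash
python3 - <<'E'
from h import *
st();rel(566,-367.5,15.5,85.4)
E
```

```text
t 16.73 p [ 567.1 -367.3   69. ] yaw 85.5 q [ 0.25  0.66  0.34  1.69 -0.28  0.84  2.2 ] F [-0.1 -0.6 -0.9] g 0.75 30.0
rel [ 0.0011 -0.0003  0.0535] [0.  0.  0.1] dist 54
```

>>> servo_tool:
  rows:
    - [0,0,0.03,0,0,0,1]
    - [0,0,0.045,0,0,0,1]
    - [0,0,0.052,0,0,0,1]
    - [0,0,0.054,0,0,0,1]
    - [0,0,0.054,0,0,0,1]
    - [0,0,0.054,0,0,0,0.4]
    - [0,0,0.054,0,0,0,-1]
    - [0,0,0.054,0,0,0,-1]

```text
time_s: 17.4
tcp_pos: [567.1, -368.2, 15.4]
eef_rot: [0.126, 3.138, -0.001]
contact_force: [0.3, -0.3, -0.2]
grip_width: 0.861
grasp_force: 0.0
```

>>> servo_tool:
  rows:
    - [0,0,0,0,0,0,-1]
    - [0,0,0,0,0,0,-1]
    - [0,0,0,0,0,0,-1]
    - [0,0,0,0,0,0,-1]
    - [0,0,-0.04,0,0,0,-1]
    - [0,0,-0.08,0,0,0,-1]
    - [0,0,-0.12,0,0,0,-1]
    - [0,0,-0.13,0,0,0,-1]

```text
time_s: 18.07
tcp_pos: [569.2, -370.3, 151.6]
eef_rot: [0.126, 3.131, -0.007]
contact_force: [0.5, -1.0, 0.4]
grip_width: 0.998
grasp_force: 0.0
```

```bash
python3 - <<'E'
from h import *
st();p,d=grab_frame("wrist");cv2.imwrite("pics/w6.png",p[:,:,::-1]);X,p,P=cloud(0,400,0,640,"top");cv2.imwrite("pics/t6.png",p[:,:,::-1])
E
```

```text
t 18.07 p [ 569.2 -370.3  151.6] yaw 85.4 q [ 0.23  0.57  0.37  1.64 -0.24  0.97  2.17] F [ 0.5 -1.   0.4] g 0.998 0.0
```

View pics/w6.png

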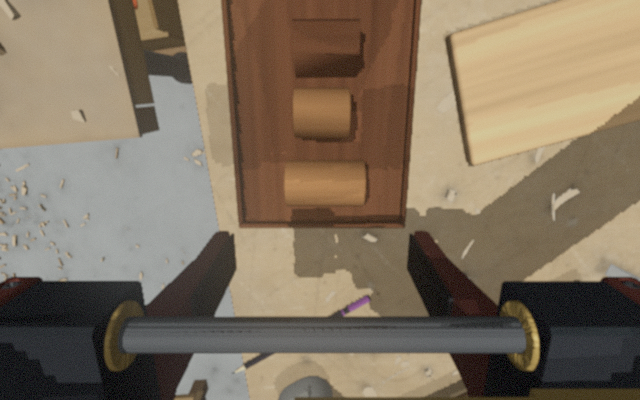

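All three pieces lie in the tray: the chock at (328,48), the short roller at (322,114) and the long roller at (326,184). Now for the block.

>>> servo_tool:
  rows:
    - [0,0.04,0,0,0,0,-1]
    - [0,0.08,0,0,0,0,-1]
    - [0,0.12,0,0,0,0,-1]
    - [0,0.16,0,0,0,0,-1]
    - [0,0.2,0,0,0,0,-1]
    - [0,0.24,0,0,0,0,-1]
    - [0.005,0.28,0,0,0,0,-1]
    - [0.01,0.32,0,0,0,0,-1]

```text
time_s: 18.83
tcp_pos: [580.8, -45.9, 142.6]
eef_rot: [-0.125, -3.136, 0.0]
contact_force: [0.8, 0.4, -0.7]
grip_width: 1.0
grasp_force: 0.0
```

>>> servo_tool:
  rows:
    - [0.005,0.04,0,0,0,0,-1]
    - [0.01,0.08,0,0,0,0,-1]
    - [0.015,0.12,0,0,0,0,-1]
    - [0.02,0.16,0,0,0,0,-1]
    - [0.022,0.2,-0.02,0,0,0,-1]
    - [0.022,0.21,-0.04,0,0,0,-1]
    - [0.022,0.21,-0.06,0,0,0,-1]
    - [0.022,0.21,-0.06,0,0,0,-1]

```text
time_s: 19.5
tcp_pos: [578.0, 165.3, 206.3]
eef_rot: [0.121, 3.137, 0.002]
contact_force: [0.2, -1.1, 0.4]
grip_width: 1.001
grasp_force: 0.0
```

>>> servo_tool:
  rows:
    - [0,0,0,0,0,-7,-1]
    - [0,0,0,0,0,-14,-1]
    - [0,0,0,0,0,-21,-1]
    - [0,0,0,0,0,-28,-1]
    - [0,0,0,0,0,-35,-1]
    - [0,0,0,0,0,-42,-1]
    - [0,0,0,0,0,-49,-1]
    - [0,0,0,0,0,-56,-1]

```text
time_s: 20.17
tcp_pos: [575.8, 162.1, 202.1]
eef_rot: [1.369, -2.824, -0.001]
contact_force: [1.4, 1.0, 0.9]
grip_width: 1.002
grasp_force: 0.0
```

>>> servo_tool:
  rows:
    - [0,0,0,0,0,-7,-1]
    - [0,0,0,0,0,-14,-1]
    - [0,0,0,0,0,-21,-1]
    - [0,0,0,0,0,-28,-1]
    - [0,0,0,0,0,-35,-1]
    - [0,0,0,0,0,-35.5,-1]
    - [0,0,0,0,0,-35.5,-1]
    - [0,0,0,0,0,-35.5,-1]

```text
time_s: 20.83
tcp_pos: [576.5, 162.5, 203.4]
eef_rot: [2.155, -2.284, -0.001]
contact_force: [0.1, -0.1, 0.9]
grip_width: 0.999
grasp_force: 0.0
```

```bash
python3 - <<'E'
from h import *
st()
X,p,P=cloud(0,400,0,640);cv2.imwrite("pics/w7.png",p[:,:,::-1]);np.save("pics/w7.npy",X);st();rel(574.7,161,100,177)
E
```

```text
t 20.83 p [576.5 162.5 203.4] yaw 176.7 q [-0.37  0.37 -0.    1.76  0.    1.01  2.7 ] F [ 0.1 -0.1  0.9] g 0.999 0.0
t 20.88 p [576.7 162.6 203.7] yaw 176.7 q [-0.38  0.37 -0.    1.76  0.    1.01  2.7 ] F [ 0.3  0.1 -0.4] g 1.001 0.0
rel [0.0017 0.0017 0.1037] [ 0.1 -0.  -0.3] dist 104
```

View pics/w7.png

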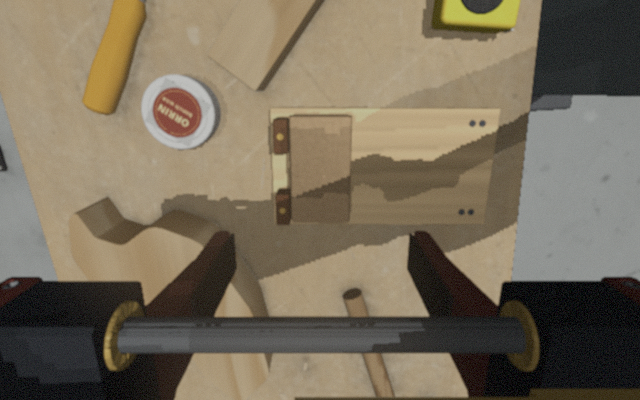

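The block is at (290..352, 114..223), up against both stops. Joint 7 is close to its limit at this yaw, so I'll turn the tool half a turn the other way.

>>> servo_tool:
  rows:
    - [0,0,0,0,0,7,-1]
    - [0,0,0,0,0,14,-1]
    - [0,0,0,0,0,21,-1]
    - [0,0,0,0,0,28,-1]
    - [0,0,0,0,0,35,-1]
    - [0,0,0,0,0,42,-1]
    - [0,0,0,0,0,49,-1]
    - [0,0,0,0,0,56,-1]

```text
time_s: 21.55
tcp_pos: [576.9, 163.1, 204.4]
eef_rot: [0.825, -3.031, 0.0]
contact_force: [0.8, -0.1, -0.5]
grip_width: 0.997
grasp_force: 0.0
```

>>> servo_tool:
  rows:
    - [0,0,0,0,0,7,-1]
    - [0,0,0,0,0,14,-1]
    - [0,0,0,0,0,21,-1]
    - [0,0,0,0,0,28,-1]
    - [0,0,0,0,0,35,-1]
    - [0,0,0,0,0,42,-1]
    - [0,0,0,0,0,49,-1]
    - [0,0,0,0,0,56,-1]

```text
time_s: 22.22
tcp_pos: [576.9, 163.1, 204.5]
eef_rot: [-0.695, -3.064, 0.0]
contact_force: [0.2, -0.1, 0.4]
grip_width: 0.999
grasp_force: 0.0
```

>>> servo_tool:
  rows:
    - [0,0,0,0,0,7,-1]
    - [0,0,0,0,0,14,-1]
    - [0,0,0,0,0,21,-1]
    - [0,0,0,0,0,28,-1]
    - [0,0,0,0,0,35,-1]
    - [0,0,0,0,0,42,-1]
    - [0,0,0,0,0,49,-1]
    - [0,0,0,0,0,56,-1]

```text
time_s: 22.88
tcp_pos: [576.9, 163.2, 204.5]
eef_rot: [2.052, 2.379, 0.0]
contact_force: [0.1, -0.1, -0.0]
grip_width: 1.002
grasp_force: 0.0
```

>>> servo_tool:
  rows:
    - [0,0,0,0,0,7,-1]
    - [0,0,0,0,0,12,-1]
    - [0,0,0,0,0,12,-1]
    - [0,0,0,0,0,12,-1]
    - [0,0,0,0,0,12,-1]
    - [0,0,0,0,0,12,-1]

```text
time_s: 23.38
tcp_pos: [577.0, 163.0, 204.6]
eef_rot: [-2.279, -2.162, -0.0]
contact_force: [0.0, 0.6, 0.1]
grip_width: 0.996
grasp_force: 0.0
```

```bash
python3 - <<'E'
from h import *
P=camera_params("wrist");st()
X=np.load("pics/w7.npy");z=X[...,2]
m=(z>37)&(z<44.5)&(X[...,0]>540)&(X[...,0]<612)&(X[...,1]>100)&(X[...,1]<225);print("block old view",fit(X[m]),np.nanmedian(z[m]))
m=(z>44.5)&(z<52)&(X[...,0]>590)&(X[...,0]<640)&(X[...,1]>95)&(X[...,1]<225);q=X[m];print("stops",fit(q), [ (q[s][:,:2].mean(0).round(1)) for s in (q[:,1]>160,q[:,1]<160)])
X,p,P=cloud(0,400,0,640);z=X[...,2];cv2.imwrite("pics/w8.png",p[:,:,::-1])
m=(z>37)&(z<44.5)&(X[...,0]>540)&(X[...,0]<612)&(X[...,1]>100)&(X[...,1]<225);print("block new",fit(X[m]),np.nanmedian(z[m]))
rel(574.7,161,80,-3)
E
```

```text
t 23.38 p [577.  163.  204.6] yaw -3.0 q [-0.88  0.43  0.67  1.8  -0.31  1.02 -0.15] F [0.  0.6 0.1] g 0.996 0.0
block old view [array([579.2, 159.2]), array([104.7,  67.5]), np.float64(87.7)] 39.64124399123958
stops [array([0., 0.]), array([0., 0.]), np.float64(0.0)] [array([nan, nan]), array([nan, nan])]
block new [array([579.3, 159.2]), array([103.9,  66.6]), np.float64(87.0)] 39.78054271947494
rel [-0.0021 -0.0023  0.1247] [ 0. -0. -0.] dist 125<stdin>:5: RuntimeWarning: Mean of empty slice.
  ret = um.true_divide(
```

>>> servo_tool:
  rows:
    - [-0.003,-0.0015,0.04,0,0,0,-1]
    - [-0.003,-0.0015,0.08,0,0,0,-1]
    - [-0.003,-0.0015,0.11,0,0,0,-1]
    - [-0.003,-0.0015,0.135,0,0,0,-1]
    - [-0.003,-0.0015,0.135,0,0,0,-1]
    - [-0.003,-0.0015,0.135,0,0,0,-1]
    - [-0.003,-0.0015,0.135,0,0,0,-1]

```text
time_s: 24.02
tcp_pos: [576.6, 160.0, 71.1]
eef_rot: [2.28, 2.16, 0.003]
contact_force: [-0.7, 0.2, 1.0]
grip_width: 1.0
grasp_force: 0.0
```

>>> servo_tool:
  rows:
    - [0,0,0.01,0,0,0,-1]
    - [0,0,0.02,0,0,0,-1]
    - [0,0,0.03,0,0,0,-1]
    - [0,0,0.04,0,0,0,-1]
    - [0,0,0.05,0,0,0,-1]
    - [0,0,0.053,0,0,0,-1]
    - [0,0,0.053,0,0,0,-1]
    - [0,0,0.053,0,0,0,-1]

```text
time_s: 24.68
tcp_pos: [575.4, 159.9, 16.4]
eef_rot: [-2.281, -2.16, 0.001]
contact_force: [0.0, -0.8, 0.8]
grip_width: 1.001
grasp_force: 0.0
```

>>> servo_tool:
  rows:
    - [0,0,0,0,0,0,0.6]
    - [0,0,0,0,0,0,0.8]
    - [0,0,0,0,0,0,1]
    - [0,0,0,0,0,0,1]
    - [0,0,0,0,0,0,1]
    - [0,0,0,0,0,0,1]
    - [0,0,0,0,0,0,1]
    - [0,0,0,0,0,0,1]

```text
time_s: 25.35
tcp_pos: [575.8, 160.2, 17.0]
eef_rot: [2.28, 2.161, 0.001]
contact_force: [0.9, 0.3, 2.8]
grip_width: 0.66
grasp_force: 30.0
```

>>> servo_tool:
  rows:
    - [0,0,-0.01,0,0,0,1]
    - [0,0,-0.02,0,0,0,1]
    - [0,0,-0.04,0,0,0,1]
    - [0,0,-0.06,0,0,0,1]
    - [0,0,-0.09,0,0,0,1]
    - [0,0,-0.12,0,0,0,1]
    - [0,0,-0.13,0,0,0,1]
    - [0,0,-0.13,0,0,0,1]

```text
time_s: 26.02
tcp_pos: [577.2, 160.5, 149.9]
eef_rot: [2.28, 2.159, 0.009]
contact_force: [1.2, -0.1, -2.1]
grip_width: 0.658
grasp_force: 30.0
```

```bash
python3 - <<'E'
from h import *
st();rel(499,-172,140,12)
E
```

```text
t 26.02 p [577.2 160.5 149.9] yaw -3.1 q [-0.85  0.49  0.64  1.85 -0.37  0.91 -0.1 ] F [ 1.2 -0.1 -2.1] g 0.658 30.0
rel [-0.3362 -0.0602  0.0087] [  0.3  -0.1 -15.1] dist 342
```

>>> servo_tool:
  rows:
    - [-0.035,-0.006,0,0,0,0,1]
    - [-0.075,-0.012,0,0,0,0,1]
    - [-0.115,-0.02,0,0,0,-5,1]
    - [-0.155,-0.028,0,0,0,-10,1]
    - [-0.195,-0.036,0,0,0,-15,1]
    - [-0.235,-0.044,0,0,0,-15,1]
    - [-0.275,-0.052,0,0,0,-15,1]
    - [-0.3,-0.06,0,0,0,-15,1]

```text
time_s: 26.68
tcp_pos: [496.9, -140.3, 145.7]
eef_rot: [-1.983, -2.436, 0.003]
contact_force: [0.6, 0.2, -1.3]
grip_width: 0.658
grasp_force: 30.0
```

```bash
python3 - <<'E'
from h import *
st();rel(499,-172,120,12)
E
```

```text
t 26.68 p [ 496.9 -140.3  145.7] yaw 11.7 q [-0.36  0.36  0.64  2.04 -0.29  0.83  0.65] F [ 0.6  0.2 -1.3] g 0.658 30.0
rel [-0.0315 -0.0043  0.0257] [-0.1  0.  -0.3] dist 41
```

>>> servo_tool:
  rows:
    - [-0.03,-0.001,-0.02,0,0,0,1]
    - [-0.03,-0.001,-0.02,0,0,0,1]
    - [-0.03,-0.001,-0.02,0,0,0,1]
    - [-0.03,-0.001,-0.02,0,0,0,1]
    - [-0.03,-0.001,-0.02,0,0,0,1]
    - [-0.03,-0.001,-0.02,0,0,0,1]

```text
time_s: 27.18
tcp_pos: [504.2, -164.1, 165.7]
eef_rot: [-1.975, -2.441, 0.001]
contact_force: [0.7, -0.8, -1.8]
grip_width: 0.657
grasp_force: 30.0
```

```bash
python3 - <<'E'
from h import *
st();X,p,P=cloud(0,400,0,640);cv2.imwrite("pics/w9.png",p[:,:,::-1]);np.save("pics/w9.npy",X);z=X[...,2]
m=(z>12)&(z<24)&(X[...,1]<-60)&(X[...,1]>-280)&(X[...,0]<580)&(X[...,0]>420);print(fit(X[m]),np.median(z[m]))
rel(499,-172,120,12)
E
```

```text
t 27.18 p [ 504.2 -164.1  165.7] yaw 12.1 q [-0.33  0.36  0.65  1.99 -0.28  0.88  0.68] F [ 0.7 -0.8 -1.8] g 0.657 30.0
[array([ 490.3, -154.4]), array([110.3, 123.7]), np.float64(11.8)] 17.706082933151663
rel [-0.0064 -0.0068  0.0459] [-0.1 -0.   0. ] dist 47
```

View pics/w9.png

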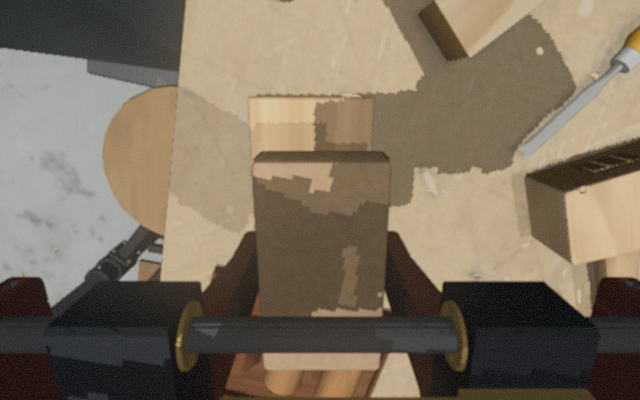

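The picture shows the held block at (253..390, 152..370), and the panel's far-y edge behind it at row 97, u 248..373.

```bash
python3 - <<'E'
from h import *
X=np.load("pics/w9.npy");z=X[...,2];print(X[150:175:3,320].round(0).tolist());print(X[140:155:2,300].round(0).tolist())
m=(z>172)&(z<200)&(np.arange(640)[None]>245)&(np.arange(640)[None]<395)&(np.arange(400)[:,None]<300);q=X[m]
print(fit(q),np.median(q[:,2]))
st();rel(495.5,-173,60,12)
E
```

```text
[[495.0, -137.0, 18.0], [491.0, -114.0, 169.0], [491.0, -114.0, 176.0], [491.0, -114.0, 183.0], [491.0, -114.0, 188.0], [491.0, -115.0, 188.0], [492.0, -116.0, 188.0], [492.0, -117.0, 189.0], [492.0, -119.0, 188.0]]
[[476.0, -132.0, 17.0], [476.0, -133.0, 18.0], [477.0, -135.0, 17.0], [477.0, -137.0, 17.0], [477.0, -139.0, 17.0], [478.0, -141.0, 16.0], [482.0, -116.0, 166.0], [482.0, -116.0, 171.0]]
[array([ 497.8, -145. ]), array([70.9, 65.5]), np.float64(11.2)] 188.42058802706003
t 27.23 p [ 504.3 -164.3  165.9] yaw 12.0 q [-0.33  0.36  0.65  1.99 -0.28  0.88  0.68] F [-0.2 -0.6 -0.6] g 0.66 30.0
rel [-0.0067 -0.0103  0.1059] [-0.1 -0.   0. ] dist 107
```

>>> servo_tool:
  rows:
    - [-0.006,-0.0085,0.03,0,0,0,1]
    - [-0.006,-0.0085,0.06,0,0,0,1]
    - [-0.006,-0.0085,0.09,0,0,0,1]
    - [-0.006,-0.0085,0.11,0,0,0,1]
    - [-0.006,-0.0085,0.125,0,0,0,1]
    - [-0.006,-0.0085,0.125,0,0,0,1]
    - [-0.006,-0.0085,0.125,0,0,0,1]
    - [-0.006,-0.0085,0.125,0,0,0,1]

```text
time_s: 27.9
tcp_pos: [498.1, -173.3, 42.4]
eef_rot: [1.978, 2.44, 0.001]
contact_force: [-0.2, -0.4, -0.8]
grip_width: 0.658
grasp_force: 30.0
```

```bash
python3 - <<'E'
from h import *
st();rel(497.5,-172,24.5,12)
E
```

```text
t 27.9 p [ 498.1 -173.3   42.4] yaw 11.9 q [-0.19  0.54  0.52  2.07 -0.45  0.63  0.85] F [-0.2 -0.4 -0.8] g 0.658 30.0
rel [ 0.0014 -0.0003  0.0179] [ 0.   0.  -0.1] dist 18
```

>>> servo_tool:
  rows:
    - [0.001,0,0.006,0,0,0,1]
    - [0.001,0,0.011,0,0,0,1]
    - [0.001,0,0.015,0,0,0,1]
    - [0.001,0,0.0175,0,0,0,1]
    - [0.001,0,0.0175,0,0,0,1]
    - [0.001,0,0.0175,0,0,0,1]
    - [0.001,0,0.0175,0,0,0,1]

```text
time_s: 28.48
tcp_pos: [497.4, -172.2, 24.7]
eef_rot: [-1.979, -2.44, -0.001]
contact_force: [-1.4, 1.7, 6.6]
grip_width: 0.663
grasp_force: 30.0
```

>>> servo_tool:
  rows:
    - [0,0,0,0,0,0,0.3]
    - [0,0,0,0,0,0,0]
    - [0,0,0,0,0,0,-0.5]
    - [0,0,0,0,0,0,-1]
    - [0,0,0,0,0,0,-1]
    - [0,0,0,0,0,0,-1]
    - [0,0,0,0,0,0,-1]
    - [0,0,0,0,0,0,-1]

```text
time_s: 29.15
tcp_pos: [497.3, -172.5, 24.1]
eef_rot: [-1.979, -2.44, 0.0]
contact_force: [0.5, 0.4, 0.4]
grip_width: 1.001
grasp_force: 0.0
```

>>> servo_tool:
  rows:
    - [0,0,-0.03,0,0,0,-1]
    - [0,0,-0.06,0,0,0,-1]
    - [0,0,-0.1,0,0,0,-1]
    - [0,0,-0.14,0,0,0,-1]
    - [0,0,-0.16,0,0,0,-1]
    - [0,0,-0.16,0,0,0,-1]
    - [0,0,-0.16,0,0,0,-1]
    - [0,0,-0.16,0,0,0,-1]

```text
time_s: 29.82
tcp_pos: [496.6, -171.9, 183.2]
eef_rot: [-1.978, -2.439, 0.001]
contact_force: [-0.9, 0.8, -1.0]
grip_width: 1.003
grasp_force: 0.0
```

```bash
python3 - <<'E'
from h import *
st();X,p,P=cloud(0,400,0,640);cv2.imwrite("pics/w10.png",p[:,:,::-1]);z=X[...,2]
s=(X[...,1]<-60)&(X[...,1]>-280)&(X[...,0]<590)&(X[...,0]>400)&(np.arange(400)[:,None]<300)
print("panel",fit(X[s&(z>12)&(z<24)]));m=s&(z>44)&(z<58);print("block",fit(X[m]),np.median(z[m]))
E
```

```text
t 29.82 p [ 496.6 -171.9  183.2] yaw 11.9 q [-0.34  0.33  0.68  1.99 -0.26  0.92  0.68] F [-0.9  0.8 -1. ] g 1.003 0.0
panel [array([ 493.9, -172.1]), array([110.3, 159.5]), np.float64(11.7)]
block [array([ 495.7, -172.8]), array([ 58. , 104.5]), np.float64(12.0)] 47.7375237844372
```

>>> servo_tool:
  rows:
    - [-0.03,0,-0.02,0,0,-7,-1]
    - [-0.06,0.002,-0.02,0,0,-14,-1]
    - [-0.09,0.004,-0.02,0,0,-21,-1]
    - [-0.12,0.007,-0.02,0,0,-28,-1]
    - [-0.15,0.007,-0.02,0,0,-35,-1]
    - [-0.18,0.007,-0.02,0,0,-42,-1]
    - [-0.2,0.007,-0.02,0,0,-49,-1]
    - [-0.2,0.007,-0.02,0,0,-56,-1]

```text
time_s: 30.53
tcp_pos: [543.5, -371.7, 201.7]
eef_rot: [-0.6, -3.08, 0.003]
contact_force: [-0.1, 0.6, 0.4]
grip_width: 1.001
grasp_force: 0.0
```

>>> servo_tool:
  rows:
    - [0,0,0,0,0,-7,-1]
    - [0,0,0,0,0,-14,-1]
    - [0,0,0,0,0,-17.5,-1]
    - [0,0,0,0,0,-17.5,-1]
    - [0,0,0,0,0,-17.5,-1]
    - [0,0,0,0,0,-17.5,-1]
    - [0,0,0,0,0,-17.5,-1]

```text
time_s: 31.12
tcp_pos: [545.2, -366.5, 203.4]
eef_rot: [-0.128, -3.138, -0.001]
contact_force: [-0.3, 0.1, 0.4]
grip_width: 1.001
grasp_force: 0.0
```

```bash
python3 - <<'E'
from h import *
st();X,p,P=cloud(0,400,0,640);cv2.imwrite("pics/w11.png",p[:,:,::-1]);z=X[...,2]
s=(X[...,1]<-290)&(X[...,1]>-440)&(X[...,0]<618)&(X[...,0]>405)&(np.arange(400)[:,None]<280)
n,l=cv2.connectedComponents((s&(z>22)&(z<60)).astype(np.uint8))
for i in range(1,n):
    q=X[l==i]
    if len(q)>60:
        h=q[:,2].max();print(len(q),fit(q),"zmax",h.round(1),"top",fit(q[q[:,2]>h-6]))
rel(567,-368,60,85.4)
E
```

```text
t 31.12 p [ 545.2 -366.5  203.4] yaw 85.3 q [ 0.22  0.49  0.39  1.64 -0.2   1.06  2.16] F [-0.3  0.1  0.4] g 1.001 0.0
1958 [array([ 456.2, -357.6]), array([50. , 31.5]), np.float64(85.3)] zmax 35.0 top [array([ 453.9, -357.4]), array([50. , 26.9]), np.float64(85.3)]
1970 [array([ 507.1, -365.1]), array([44. , 38.7]), np.float64(85.2)] zmax 46.6 top [array([ 507.8, -365.2]), array([43.5, 25.9]), np.float64(85.5)]
2582 [array([ 564.3, -367.1]), array([65.9, 36.9]), np.float64(85.7)] zmax 46.4 top [array([ 565.2, -367.3]), array([65.4, 26.5]), np.float64(85.6)]
rel [-0.0219  0.0003  0.1437] [ 0.  -0.  -0.1] dist 145
```

>>> servo_tool:
  rows:
    - [-0.0205,-0.001,0.035,0,0,0,-1]
    - [-0.0205,-0.001,0.07,0,0,0,-1]
    - [-0.0205,-0.001,0.105,0,0,0,-1]
    - [-0.0205,-0.001,0.14,0,0,0,-1]
    - [-0.0205,-0.001,0.165,0,0,0,-1]
    - [-0.0205,-0.001,0.18,0,0,0,-1]
    - [-0.0205,-0.001,0.187,0,0,0,-1]
    - [-0.0205,-0.001,0.187,0,0,0,-1]

```text
time_s: 31.83
tcp_pos: [565.2, -369.0, 16.1]
eef_rot: [-0.126, -3.137, -0.001]
contact_force: [0.0, 0.1, -0.3]
grip_width: 0.997
grasp_force: 0.0
```

>>> servo_tool:
  rows:
    - [0,0,0,0,0,0,-1]
    - [0,0,0,0,0,0,0.3]
    - [0,0,0,0,0,0,0.6]
    - [0,0,0,0,0,0,1]
    - [0,0,0,0,0,0,1]
    - [0,0,0,0,0,0,1]
    - [0,0,0,0,0,0,1]

```text
time_s: 32.42
tcp_pos: [566.4, -369.4, 18.2]
eef_rot: [0.126, 3.138, -0.0]
contact_force: [-1.0, 1.4, 6.9]
grip_width: 0.749
grasp_force: 30.0
```

>>> servo_tool:
  rows:
    - [0,0,-0.01,0,0,0,1]
    - [0,0,-0.04,0,0,0,1]
    - [0,0,-0.08,0,0,0,1]
    - [0,0,-0.12,0,0,0,1]
    - [0,0,-0.13,0,0,0,1]
    - [0,0,-0.13,0,0,0,1]
    - [0,0,-0.13,0,0,0,1]

```text
time_s: 33.0
tcp_pos: [565.5, -369.0, 147.0]
eef_rot: [0.126, 3.139, 0.0]
contact_force: [-0.6, 0.4, -2.6]
grip_width: 0.744
grasp_force: 30.0
```

```bash
python3 - <<'E'
from h import *
st();rel(576,162.5,140,87)
E
```

```text
t 33.0 p [ 565.5 -369.   147. ] yaw 85.4 q [ 0.23  0.57  0.37  1.64 -0.24  0.97  2.17] F [-0.6  0.4 -2.6] g 0.744 30.0
rel [0.032  0.5307 0.0071] [ 0.   0.  -1.6] dist 532
```

>>> servo_tool:
  rows:
    - [0.003,0.04,0,0,0,0,1]
    - [0.006,0.08,0,0,0,0,1]
    - [0.009,0.12,0,0,0,0,1]
    - [0.012,0.16,0,0,0,0,1]
    - [0.014,0.2,0,0,0,0,1]
    - [0.016,0.24,0,0,0,0,1]
    - [0.016,0.28,0,0,0,0,1]
    - [0.016,0.32,0,0,0,0,1]

```text
time_s: 33.67
tcp_pos: [573.1, -47.0, 144.6]
eef_rot: [-0.125, -3.134, 0.001]
contact_force: [0.3, -0.2, -1.4]
grip_width: 0.752
grasp_force: 30.0
```

>>> servo_tool:
  rows:
    - [0.003,0.04,0,0,0,0,1]
    - [0.006,0.08,0,0,0,-0.6,1]
    - [0.009,0.12,0,0,0,-1.6,1]
    - [0.012,0.16,0,0,0,-1.6,1]
    - [0.014,0.19,0,0,0,-1.6,1]
    - [0.014,0.21,0,0,0,-1.6,1]
    - [0.014,0.21,0.04,0,0,-1.6,1]
    - [0.014,0.21,0.07,0,0,-1.6,1]

```text
time_s: 34.33
tcp_pos: [576.7, 163.9, 74.2]
eef_rot: [-0.075, -3.139, -0.0]
contact_force: [-1.0, -1.0, -2.6]
grip_width: 0.755
grasp_force: 30.0
```

>>> servo_tool:
  rows:
    - [0,0,0.02,0,0,0,1]
    - [0,0,0.02,0,0,0,1]
    - [0,0,0.02,0,0,0,1]
    - [0,0,0.02,0,0,0,1]
    - [0,0,0.02,0,0,0,1]

```text
time_s: 34.75
tcp_pos: [579.1, 161.4, 58.3]
eef_rot: [0.082, 3.139, 0.001]
contact_force: [-0.4, 0.1, -1.0]
grip_width: 0.753
grasp_force: 30.0
```

```bash
python3 - <<'E'
from h import *
st();rel(578,162,25,87)
X,p,P=cloud(0,400,0,640);cv2.imwrite("pics/w12.png",p[:,:,::-1]);z=X[...,2];m=(z>60)&(z<120)&(np.arange(400)[:,None]<305)&(abs(np.arange(640)[None]-320)<100);q=X[m];h=q[:,2].max();print(fit(q),h)
E
```

```text
t 34.75 p [579.1 161.4  58.3] yaw 87.0 q [-0.56  0.56  0.24  1.88 -0.2   0.72  1.32] F [-0.4  0.1 -1. ] g 0.753 30.0
rel [0.0012 0.0005 0.0333] [ 0.   0.1 -0. ] dist 33
[array([575.5, 162.5]), array([83.9, 35.5]), np.float64(87.6)] 116.97595354543584
```

View pics/w12.png

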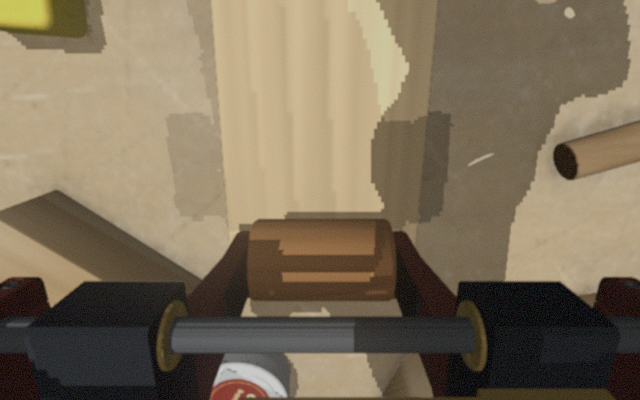

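The long roller is held at (247..397, 219..300), centred between the rack edges (226 and 421 at row 200). I'll lower it and slide it to the stops.

>>> servo_tool:
  rows:
    - [0,0,0.015,0,0,0,1]
    - [0,0,0.025,0,0,0,1]
    - [0,0,0.033,0,0,0,1]
    - [0,0,0.0335,0,0,0,1]
    - [0,0,0.0335,0,0,0,1]
    - [0,0,0.0335,0,0,0,1]
    - [0,0,0.0335,0,0,0,1]

```text
time_s: 35.38
tcp_pos: [578.3, 161.3, 23.9]
eef_rot: [0.082, 3.14, 0.0]
contact_force: [0.4, -1.1, -1.2]
grip_width: 0.75
grasp_force: 30.0
```

>>> servo_tool:
  rows:
    - [-0.001,0,0,0,0,0,1]
    - [-0.002,0,0,0,0,0,1]
    - [-0.003,0,0,0,0,0,1]
    - [-0.004,0,0,0,0,0,1]
    - [-0.005,0,0,0,0,0,1]
    - [-0.006,0,0,0,0,0,1]
    - [-0.006,0,0,0,0,0,1]

```text
time_s: 35.97
tcp_pos: [584.5, 161.0, 23.7]
eef_rot: [0.082, 3.14, 0.0]
contact_force: [0.1, -0.2, -1.9]
grip_width: 0.752
grasp_force: 30.0
```

No contact yet, so I'll keep sliding gently.

>>> servo_tool:
  rows:
    - [-0.0007,0,0,0,0,0,1]
    - [-0.0014,0,0,0,0,0,1]
    - [-0.002,0,0,0,0,0,1]
    - [-0.002,0,0,0,0,0,1]

```text
time_s: 36.3
tcp_pos: [586.4, 160.9, 23.7]
eef_rot: [0.082, 3.14, 0.0]
contact_force: [0.5, 0.3, -0.8]
grip_width: 0.752
grasp_force: 30.0
```

>>> servo_tool:
  rows:
    - [-0.0005,0,0,0,0,0,1]
    - [-0.001,0,0,0,0,0,1]
    - [-0.001,0,0,0,0,0,1]

```text
time_s: 36.55
tcp_pos: [586.9, 160.9, 23.5]
eef_rot: [-0.082, -3.14, 0.0]
contact_force: [-1.8, 0.1, -1.5]
grip_width: 0.753
grasp_force: 30.0
```

>>> servo_tool:
  rows:
    - [0,0,0.0008,0,0,0,1]
    - [0,0,0.0008,0,0,0,1]
    - [0,0,0.0008,0,0,0,0.4]
    - [0,0,0.0008,0,0,0,0.2]
    - [0,0,0.0008,0,0,0,-0.5]
    - [0,0,0.0008,0,0,0,-1]
    - [0,0,0.0008,0,0,0,-1]
    - [0,0,0.0008,0,0,0,-1]

```text
time_s: 37.22
tcp_pos: [588.0, 160.9, 22.9]
eef_rot: [0.082, 3.139, 0.0]
contact_force: [-0.4, -0.3, 1.2]
grip_width: 0.935
grasp_force: 0.0
```

>>> servo_tool:
  rows:
    - [0,0,-0.02,0,0,0,-1]
    - [0,0,-0.04,0,0,0,-1]
    - [0,0,-0.08,0,0,0,-1]
    - [0.02,0,-0.12,0,0,0,-1]
    - [0.06,0,-0.13,0,0,0,-1]
    - [0.08,0,-0.13,0,0,0,-1]
    - [0.08,0,-0.13,0,0,0,-1]
    - [0.08,0,-0.13,0,0,0,-1]

```text
time_s: 37.88
tcp_pos: [507.1, 165.5, 153.4]
eef_rot: [0.08, 3.139, 0.002]
contact_force: [-0.4, -0.6, -0.7]
grip_width: 1.002
grasp_force: 0.0
```

```bash
cat >> h.py <<'E'
def rackview(name):
    st();X,p,P=cloud(0,400,0,640);cv2.imwrite(name,p[:,:,::-1]);z=X[...,2]
    s=(X[...,1]<225)&(X[...,1]>100)&(X[...,0]<640)&(X[...,0]>400)&(np.arange(400)[:,None]<310)
    n,l=cv2.connectedComponents((s&(z>29)&(z<60)).astype(np.uint8))
    for i in range(1,n):
        q=X[l==i]
        if len(q)>60:
            h=q[:,2].max();print(len(q),fit(q),"zmax",h.round(1),"top",fit(q[q[:,2]>h-6]))
E
python3 - <<'E'
from h import *
rackview("pics/w13.png");rel(508,-365.2,140,85.4)
E
```

```text
t 37.88 p [507.1 165.5 153.4] yaw 87.1 q [-0.67  0.33  0.28  1.98 -0.12  0.85  1.21] F [-0.4 -0.6 -0.7] g 1.002 0.0
4241 [array([592.7, 162.1]), array([105.9,  55.2]), np.float64(86.2)] zmax 51.4 top [array([585.7, 161.8]), array([65.4, 26.3]), np.float64(85.9)]
rel [-0.0274 -0.5298  0.0129] [0.  0.1 1.6] dist 531
```

>>> servo_tool:
  rows:
    - [-0.003,-0.04,0,0,0,0,-1]
    - [-0.006,-0.08,0,0,0,0,-1]
    - [-0.009,-0.12,0,0,0,0,-1]
    - [-0.012,-0.16,0,0,0,0,-1]
    - [-0.015,-0.2,0,0,0,0,-1]
    - [-0.018,-0.24,0,0,0,0,-1]
    - [-0.02,-0.28,0,0,0,0,-1]
    - [-0.02,-0.28,0,0,0,0,-1]

```text
time_s: 38.6
tcp_pos: [512.7, -126.0, 153.0]
eef_rot: [0.101, 3.139, -0.008]
contact_force: [-0.5, 0.5, 0.2]
grip_width: 1.0
grasp_force: 0.0
```

>>> servo_tool:
  rows:
    - [0,-0.04,0,0,0,0,-1]
    - [0,-0.08,0,0,0,0.5,-1]
    - [-0.003,-0.12,0,0,0,1.6,-1]
    - [-0.005,-0.16,0,0,0,1.6,-1]
    - [-0.007,-0.2,0,0,0,1.6,-1]
    - [-0.007,-0.24,0,0,0,1.6,-1]
    - [-0.007,-0.25,0,0,0,1.6,-1]
    - [-0.007,-0.25,0,0,0,1.6,-1]

```text
time_s: 39.27
tcp_pos: [505.3, -371.2, 152.3]
eef_rot: [-0.137, -3.138, 0.005]
contact_force: [-0.2, -0.2, 0.2]
grip_width: 0.999
grasp_force: 0.0
```

>>> servo_tool:
  rows:
    - [0,0,0.03,0,0,0,-1]
    - [0,0,0.06,0,0,0,-1]
    - [0,0,0.08,0,0,0,-1]
    - [0,0,0.08,0,0,0,-1]
    - [0,0,0.08,0,0,0,-1]
    - [0,0,0.08,0,0,0,-1]

```text
time_s: 39.77
tcp_pos: [507.7, -365.6, 73.8]
eef_rot: [0.125, 3.138, -0.001]
contact_force: [0.2, -0.9, 0.3]
grip_width: 1.002
grasp_force: 0.0
```

```bash
python3 - <<'E'
from h import *
st();rel(508,-365.2,17,85.4)
E
```

```text
t 39.77 p [ 507.7 -365.6   73.8] yaw 85.5 q [ 0.24  0.59  0.39  1.82 -0.3   0.79  2.28] F [ 0.2 -0.9  0.3] g 1.002 0.0
rel [-0.0002  0.0004  0.0568] [-0.   0.1  0.1] dist 57
```

>>> servo_tool:
  rows:
    - [0,0,0.03,0,0,0,-1]
    - [0,0,0.05,0,0,0,-1]
    - [0,0,0.0565,0,0,0,-1]
    - [0,0,0.0565,0,0,0,0]
    - [0,0,0.0565,0,0,0,0.6]
    - [0,0,0.0565,0,0,0,1]
    - [0,0,0.0565,0,0,0,1]
    - [0,0,0.0565,0,0,0,1]

```text
time_s: 40.43
tcp_pos: [507.4, -366.1, 17.6]
eef_rot: [0.126, 3.137, -0.001]
contact_force: [-0.8, -0.5, -0.3]
grip_width: 0.66
grasp_force: 0.0
```

>>> servo_tool:
  rows:
    - [0,0,0,0,0,0,1]
    - [0,0,0,0,0,0,1]
    - [0,0,0,0,0,0,1]
    - [0,0,0,0,0,0,1]
    - [0,0,0,0,0,0,1]
    - [0,0,0,0,0,0,1]

```text
time_s: 40.93
tcp_pos: [506.9, -365.7, 16.7]
eef_rot: [0.126, 3.139, -0.0]
contact_force: [-2.2, 0.5, 5.6]
grip_width: 0.501
grasp_force: 30.0
```

>>> servo_tool:
  rows:
    - [0,0,-0.01,0,0,0,1]
    - [0,0,-0.04,0,0,0,1]
    - [0,0,-0.08,0,0,0,1]
    - [0,0,-0.12,0,0,0,1]
    - [0,0,-0.13,0,0,0,1]
    - [0,0,-0.13,0,0,0,1]
    - [0,0,-0.13,0,0,0,1]

```text
time_s: 41.52
tcp_pos: [506.5, -365.2, 146.2]
eef_rot: [0.125, 3.139, 0.0]
contact_force: [-0.1, 0.0, -2.1]
grip_width: 0.497
grasp_force: 30.0
```

```bash
python3 - <<'E'
from h import *
st();rel(530,164.5,140,87)
E
```

```text
t 41.52 p [ 506.5 -365.2  146.2] yaw 85.4 q [ 0.21  0.5   0.43  1.78 -0.26  0.92  2.24] F [-0.1  0.  -2.1] g 0.497 30.0
rel [0.0189 0.5299 0.0063] [ 0.   0.  -1.6] dist 530
```

>>> servo_tool:
  rows:
    - [0,0.04,0,0,0,0,1]
    - [0,0.08,0,0,0,0,1]
    - [0,0.12,0,0,0,0,1]
    - [0,0.16,0,0,0,0,1]
    - [0.002,0.2,0,0,0,0,1]
    - [0.004,0.24,0,0,0,0,1]
    - [0.006,0.28,0,0,0,0,1]
    - [0.008,0.32,0,0,0,0,1]

```text
time_s: 42.18
tcp_pos: [522.1, -43.9, 144.0]
eef_rot: [-0.125, -3.135, 0.001]
contact_force: [0.8, 0.1, -1.9]
grip_width: 0.503
grasp_force: 30.0
```

>>> servo_tool:
  rows:
    - [0.003,0.04,0,0,0,0,1]
    - [0.006,0.08,0,0,0,-0.6,1]
    - [0.007,0.12,0,0,0,-1.6,1]
    - [0.008,0.16,0,0,0,-1.6,1]
    - [0.008,0.19,0,0,0,-1.6,1]
    - [0.008,0.21,0,0,0,-1.6,1]
    - [0.008,0.21,0.03,0,0,-1.6,1]
    - [0.008,0.21,0.06,0,0,-1.6,1]

```text
time_s: 42.85
tcp_pos: [532.5, 166.4, 84.5]
eef_rot: [-0.076, -3.141, -0.001]
contact_force: [0.6, -0.6, -3.0]
grip_width: 0.496
grasp_force: 30.0
```

>>> servo_tool:
  rows:
    - [0,0,0.02,0,0,0,1]
    - [0,0,0.02,0,0,0,1]
    - [0,0,0.02,0,0,0,1]
    - [0,0,0.02,0,0,0,1]
    - [0,0,0.02,0,0,0,1]

```text
time_s: 43.27
tcp_pos: [533.8, 164.0, 67.3]
eef_rot: [0.083, 3.139, 0.001]
contact_force: [-0.1, 0.1, -0.9]
grip_width: 0.495
grasp_force: 30.0
```

```bash
python3 - <<'E'
from h import *
st();rel(534,164.5,23.5,87)
E
```

```text
t 43.27 p [533.8 164.   67.3] yaw 87.0 q [-0.63  0.5   0.28  1.98 -0.21  0.69  1.3 ] F [-0.1  0.1 -0.9] g 0.495 30.0
rel [-0.0001  0.0005  0.0438] [ 0.   0.1 -0. ] dist 44
```

>>> servo_tool:
  rows:
    - [0,0,0.02,0,0,0,1]
    - [0,0,0.035,0,0,0,1]
    - [0,0,0.042,0,0,0,1]
    - [0,0,0.0435,0,0,0,1]
    - [0,0,0.0435,0,0,0,1]
    - [0,0,0.0435,0,0,0,1]

```text
time_s: 43.77
tcp_pos: [533.9, 164.1, 23.8]
eef_rot: [0.082, 3.139, 0.001]
contact_force: [-0.6, -0.8, -1.2]
grip_width: 0.495
grasp_force: 30.0
```

>>> servo_tool:
  rows:
    - [-0.002,0,0,0,0,0,1]
    - [-0.004,0,0,0,0,0,1]
    - [-0.006,0,0,0,0,0,1]
    - [-0.007,0,0,0,0,0,1]
    - [-0.008,0,0,0,0,0,1]
    - [-0.009,0,0,0,0,0,1]
    - [-0.009,0,0,0,0,0,1]

```text
time_s: 44.35
tcp_pos: [542.3, 163.5, 22.9]
eef_rot: [0.082, 3.14, 0.0]
contact_force: [-0.1, 0.1, -0.5]
grip_width: 0.501
grasp_force: 30.0
```

>>> servo_tool:
  rows:
    - [-0.0005,0,0,0,0,0,1]
    - [-0.001,0,0,0,0,0,1]
    - [-0.001,0,0,0,0,0,1]

```text
time_s: 44.6
tcp_pos: [543.2, 163.4, 22.8]
eef_rot: [0.082, 3.141, 0.0]
contact_force: [0.5, -0.6, -1.7]
grip_width: 0.499
grasp_force: 30.0
```

>>> servo_tool:
  rows:
    - [-0.0005,0,0,0,0,0,1]
    - [-0.001,0,0,0,0,0,1]
    - [-0.001,0,0,0,0,0,1]

```text
time_s: 44.85
tcp_pos: [544.3, 163.4, 22.9]
eef_rot: [0.082, 3.14, 0.0]
contact_force: [0.3, -0.4, -1.9]
grip_width: 0.497
grasp_force: 30.0
```

>>> servo_tool:
  rows:
    - [-0.0005,0,0,0,0,0,1]
    - [-0.001,0,0,0,0,0,1]
    - [-0.001,0,0,0,0,0,1]

```text
time_s: 45.1
tcp_pos: [545.2, 163.3, 22.9]
eef_rot: [0.082, 3.14, 0.0]
contact_force: [-0.6, -0.1, -0.5]
grip_width: 0.502
grasp_force: 30.0
```

>>> servo_tool:
  rows:
    - [-0.0005,0,0.001,0,0,0,1]
    - [-0.0005,0,0.001,0,0,0,1]
    - [-0.0005,0,0.001,0,0,0,0.6]
    - [-0.0005,0,0.001,0,0,0,0.3]
    - [-0.0005,0,0.001,0,0,0,-0.2]
    - [-0.0005,0,0.001,0,0,0,-1]
    - [-0.0005,0,0.001,0,0,0,-1]
    - [-0.0005,0,0.001,0,0,0,-1]

```text
time_s: 45.77
tcp_pos: [545.9, 163.3, 22.0]
eef_rot: [0.082, 3.14, 0.0]
contact_force: [-0.3, -0.6, -0.4]
grip_width: 0.763
grasp_force: 0.0
```

>>> servo_tool:
  rows:
    - [0,0,0,0,0,0,-1]
    - [0,0,0,0,0,0,-1]
    - [0,0,0,0,0,0,-1]

```text
time_s: 46.02
tcp_pos: [545.6, 163.3, 21.9]
eef_rot: [0.082, 3.14, 0.0]
contact_force: [-0.6, -0.8, 0.5]
grip_width: 0.982
grasp_force: 0.0
```

>>> servo_tool:
  rows:
    - [0,0,-0.02,0,0,0,-1]
    - [0,0,-0.04,0,0,0,-1]
    - [0,0,-0.08,0,0,0,-1]
    - [0.02,0,-0.12,0,0,0,-1]
    - [0.04,0,-0.13,0,0,0,-1]
    - [0.06,0,-0.13,0,0,0,-1]
    - [0.06,0,-0.13,0,0,0,-1]
    - [0.06,0,-0.13,0,0,0,-1]

```text
time_s: 46.68
tcp_pos: [485.1, 166.7, 152.2]
eef_rot: [0.08, 3.14, 0.001]
contact_force: [-0.1, 0.1, -0.1]
grip_width: 1.003
grasp_force: 0.0
```

```bash
python3 - <<'E'
from h import *
rackview("pics/w14.png");rel(457,-357.6,140,85.4)
E
```

```text
t 46.68 p [485.1 166.7 152.2] yaw 87.1 q [-0.72  0.3   0.33  2.03 -0.13  0.83  1.2 ] F [-0.1  0.1 -0.1] g 1.003 0.0
4626 [array([557.5, 163.2]), array([65.9, 64.1]), np.float64(87.5)] zmax 51.5 top [array([560.5, 163.3]), array([65.2, 58. ]), np.float64(87.5)]
rel [ 0.0017 -0.5249  0.0118] [0.  0.  1.6] dist 525
```

View pics/w14.png

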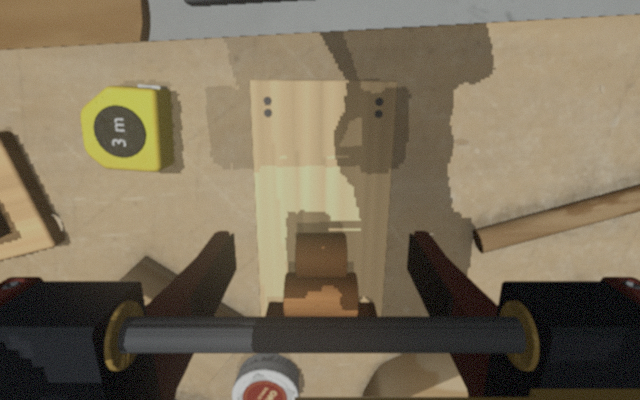

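Short roller (296..348, 232..278) is up against the long one (285..357, 274..317). Now the chock.

>>> servo_tool:
  rows:
    - [0,-0.04,0,0,0,0,-1]
    - [0,-0.08,0,0,0,0,-1]
    - [0,-0.12,0,0,0,0,-1]
    - [0,-0.16,0,0,0,0,-1]
    - [0,-0.2,0,0,0,0,-1]
    - [0,-0.24,0,0,0,0,-1]
    - [0,-0.28,0,0,0,0,-1]
    - [0,-0.28,0,0,0,0,-1]

```text
time_s: 47.4
tcp_pos: [470.5, -122.4, 152.0]
eef_rot: [0.1, 3.139, -0.007]
contact_force: [0.1, -0.7, 0.5]
grip_width: 0.998
grasp_force: 0.0
```

>>> servo_tool:
  rows:
    - [0,-0.04,0,0,0,0,-1]
    - [0,-0.08,0,0,0,0.5,-1]
    - [0.001,-0.12,0,0,0,1.6,-1]
    - [0.002,-0.16,0,0,0,1.6,-1]
    - [0.002,-0.2,0,0,0,1.6,-1]
    - [0.002,-0.235,0,0,0,1.6,-1]
    - [0.002,-0.245,0,0,0,1.6,-1]
    - [0.002,-0.245,0,0,0,1.6,-1]

```text
time_s: 48.07
tcp_pos: [455.2, -362.0, 151.3]
eef_rot: [-0.135, -3.138, 0.004]
contact_force: [0.8, -0.1, -0.7]
grip_width: 1.001
grasp_force: 0.0
```

>>> servo_tool:
  rows:
    - [0,0,0.03,0,0,0,-1]
    - [0,0,0.06,0,0,0,-1]
    - [0,0,0.08,0,0,0,-1]
    - [0,0,0.08,0,0,0,-1]
    - [0,0,0.08,0,0,0,-1]
    - [0,0,0.08,0,0,0,-1]

```text
time_s: 48.57
tcp_pos: [457.3, -357.4, 72.8]
eef_rot: [0.124, 3.138, -0.001]
contact_force: [0.1, 0.2, 0.1]
grip_width: 0.997
grasp_force: 0.0
```

```bash
python3 - <<'E'
from h import *
st();rel(456,-357.6,12,85.4)
E
```

```text
t 48.57 p [ 457.3 -357.4   72.8] yaw 85.5 q [ 0.22  0.54  0.45  1.93 -0.34  0.74  2.36] F [0.1 0.2 0.1] g 0.997 0.0
rel [ 0.0013 -0.0003  0.0608] [-0.   0.1  0.1] dist 61
```

>>> servo_tool:
  rows:
    - [0.001,0,0.03,0,0,0,-1]
    - [0.001,0,0.05,0,0,0,-1]
    - [0.001,0,0.06,0,0,0,-1]
    - [0.001,0,0.06,0,0,0,0]
    - [0.001,0,0.06,0,0,0,0.6]
    - [0.001,0,0.06,0,0,0,1]
    - [0.001,0,0.06,0,0,0,1]
    - [0.001,0,0.06,0,0,0,1]

```text
time_s: 49.23
tcp_pos: [456.0, -358.1, 13.0]
eef_rot: [0.126, 3.137, -0.001]
contact_force: [-0.1, -0.2, -0.5]
grip_width: 0.657
grasp_force: 0.0
```

>>> servo_tool:
  rows:
    - [0,0,0,0,0,0,1]
    - [0,0,0,0,0,0,1]
    - [0,0,0,0,0,0,1]
    - [0,0,0,0,0,0,1]
    - [0,0,0,0,0,0,1]

```text
time_s: 49.65
tcp_pos: [455.7, -357.9, 12.5]
eef_rot: [0.126, 3.138, -0.0]
contact_force: [-0.5, 1.3, 6.0]
grip_width: 0.572
grasp_force: 30.0
```

>>> servo_tool:
  rows:
    - [0,0,-0.01,0,0,0,1]
    - [0,0,-0.04,0,0,0,1]
    - [0,0,-0.08,0,0,0,1]
    - [0,0,-0.12,0,0,0,1]
    - [0,0,-0.13,0,0,0,1]
    - [0,0,-0.13,0,0,0,1]
    - [0,0,-0.13,0,0,0,1]

```text
time_s: 50.23
tcp_pos: [455.3, -357.3, 141.8]
eef_rot: [0.125, 3.139, 0.0]
contact_force: [0.4, 0.0, -1.1]
grip_width: 0.565
grasp_force: 30.0
```

```bash
python3 - <<'E'
from h import *
st();rel(493,166,140,87)
E
```

```text
t 50.23 p [ 455.3 -357.3  141.8] yaw 85.4 q [ 0.17  0.45  0.51  1.89 -0.28  0.87  2.31] F [ 0.4  0.  -1.1] g 0.565 30.0
rel [0.0041 0.5246 0.002 ] [ 0.   0.  -1.6] dist 525
```

>>> servo_tool:
  rows:
    - [0,0.04,0,0,0,0,1]
    - [0,0.08,0,0,0,0,1]
    - [0,0.12,0,0,0,0,1]
    - [0,0.16,0,0,0,0,1]
    - [0,0.2,0,0,0,0,1]
    - [0,0.24,0,0,0,0,1]
    - [0,0.28,0,0,0,0,1]
    - [0,0.32,0,0,0,0,1]

```text
time_s: 50.9
tcp_pos: [478.9, -36.7, 139.8]
eef_rot: [-0.125, -3.135, 0.001]
contact_force: [1.3, -0.2, -1.2]
grip_width: 0.569
grasp_force: 30.0
```

>>> servo_tool:
  rows:
    - [0,0.04,0,0,0,0,1]
    - [0.002,0.08,0,0,0,-0.6,1]
    - [0.004,0.12,0,0,0,-1.6,1]
    - [0.004,0.16,0,0,0,-1.6,1]
    - [0.004,0.19,0,0,0,-1.6,1]
    - [0.004,0.205,0,0,0,-1.6,1]
    - [0.004,0.205,0.03,0,0,-1.6,1]
    - [0.004,0.205,0.06,0,0,-1.6,1]

```text
time_s: 51.57
tcp_pos: [492.9, 168.0, 80.1]
eef_rot: [0.076, 3.141, 0.001]
contact_force: [-0.3, 0.2, -1.4]
grip_width: 0.568
grasp_force: 30.0
```

>>> servo_tool:
  rows:
    - [0,0,0.02,0,0,0,1]
    - [0,0,0.02,0,0,0,1]
    - [0,0,0.02,0,0,0,1]
    - [0,0,0.02,0,0,0,1]
    - [0,0,0.02,0,0,0,1]

```text
time_s: 51.98
tcp_pos: [494.0, 166.0, 62.7]
eef_rot: [0.083, 3.139, 0.001]
contact_force: [0.3, 0.4, -1.2]
grip_width: 0.566
grasp_force: 30.0
```

```bash
python3 - <<'E'
from h import *
st();rel(492,165.5,18,87)
E
```

```text
t 51.98 p [494.  166.   62.7] yaw 87.0 q [-0.7   0.46  0.32  2.07 -0.24  0.64  1.3 ] F [ 0.3  0.4 -1.2] g 0.566 30.0
rel [ 0.002  -0.0007  0.0447] [ 0.   0.1 -0. ] dist 45
```

Lower it, then slide it up with the chock light on the board.

>>> servo_tool:
  rows:
    - [0.003,0,0.02,0,0,0,1]
    - [0.003,0,0.035,0,0,0,1]
    - [0.003,0,0.043,0,0,0,1]
    - [0.003,0,0.045,0,0,0,1]
    - [0.003,0,0.045,0,0,0,1]
    - [0.003,0,0.045,0,0,0,1]

```text
time_s: 52.48
tcp_pos: [491.2, 166.3, 17.8]
eef_rot: [0.082, 3.139, 0.001]
contact_force: [-0.5, 0.3, -2.0]
grip_width: 0.567
grasp_force: 30.0
```

>>> servo_tool:
  rows:
    - [-0.002,0,0,0,0,0,1]
    - [-0.004,0,0,0,0,0,1]
    - [-0.006,0,0,0,0,0,1]
    - [-0.008,0,0,0,0,0,1]
    - [-0.01,0,0,0,0,0,1]
    - [-0.012,0,0,0,0,0,1]
    - [-0.013,0,0,0,0,0,1]
    - [-0.013,0,0,0,0,0,1]

```text
time_s: 53.15
tcp_pos: [503.5, 165.8, 17.5]
eef_rot: [-0.082, -3.14, -0.001]
contact_force: [-2.3, 1.2, 5.6]
grip_width: 0.568
grasp_force: 30.0
```

>>> servo_tool:
  rows:
    - [-0.0005,0,0,0,0,0,1]
    - [-0.001,0,0,0,0,0,1]
    - [-0.001,0,0,0,0,0,1]

```text
time_s: 53.4
tcp_pos: [503.5, 165.8, 17.5]
eef_rot: [-0.082, -3.138, -0.001]
contact_force: [-5.7, 0.5, 9.0]
grip_width: 0.571
grasp_force: 30.0
```

```bash
python3 - <<'E'
from h import *
rackview("pics/w15.png")
E
```

```text
t 53.4 p [503.5 165.8  17.5] yaw 87.0 q [-0.66  0.55  0.28  2.06 -0.28  0.56  1.34] F [-5.7  0.5  9. ] g 0.571 30.0
8515 [array([500.7, 167.4]), array([71.7, 26.6]), np.float64(87.9)] zmax 60.0 top [array([499.7, 167.3]), array([71.7, 20.2]), np.float64(87.1)]
186 [array([526.1, 165.3]), array([42.6,  2.1]), np.float64(86.9)] zmax 32.3 top [array([526.1, 165.3]), array([42.6,  2.1]), np.float64(86.9)]
```

>>> servo_tool:
  rows:
    - [0.0005,0,-0.0005,0,0,0,1]
    - [0.0005,0,-0.0005,0,0,0,0.6]
    - [0.0005,0,-0.0005,0,0,0,0.3]
    - [0.0005,0,-0.0005,0,0,0,-0.2]
    - [0.0005,0,-0.0005,0,0,0,-1]
    - [0.0005,0,-0.0005,0,0,0,-1]
    - [0.0005,0,-0.0005,0,0,0,-1]
    - [0.0005,0,-0.0005,0,0,0,-1]

```text
time_s: 54.12
tcp_pos: [503.9, 165.4, 17.3]
eef_rot: [0.082, 3.141, -0.0]
contact_force: [-0.1, -0.7, -0.1]
grip_width: 0.866
grasp_force: 0.0
```

>>> servo_tool:
  rows:
    - [0,0,0,0,0,0,-1]
    - [0,0,0,0,0,0,-1]
    - [0,0,-0.02,0,0,0,-1]
    - [0,0,-0.06,0,0,0,-1]
    - [0,0,-0.1,0,0,0,-1]
    - [0,0,-0.14,0,0,0,-1]
    - [0,0,-0.16,0,0,0,-1]
    - [0,0,-0.16,0,0,0,-1]

```text
time_s: 54.78
tcp_pos: [506.8, 166.4, 182.3]
eef_rot: [0.082, 3.133, 0.007]
contact_force: [0.9, 0.2, 0.7]
grip_width: 0.999
grasp_force: 0.0
```

>>> servo_tool:
  rows:
    - [0.01,0,0,0,0,0,-1]
    - [0.01,0,0,0,0,0,-1]
    - [0.01,0,0,0,0,0,-1]
    - [0.01,0,0,0,0,0,-1]

```text
time_s: 55.12
tcp_pos: [492.7, 165.6, 175.9]
eef_rot: [-0.081, -3.138, 0.002]
contact_force: [0.5, 0.4, 0.5]
grip_width: 0.997
grasp_force: 0.0
```

```bash
python3 - <<'E'
from h import *
rackview("pics/w16.png")
X,p,P=cloud(0,400,0,640);z=X[...,2]
m=(z>31)&(z<43)&(X[...,0]>470)&(X[...,0]<522)&(X[...,1]>120)&(X[...,1]<210);print("chock flat",fit(X[m&(z>37)]),fit(X[m]))
for lo,hi in((526,566),(566,606)):
    m=(z>45)&(X[...,0]>lo)&(X[...,0]<hi)&(X[...,1]>100)&(X[...,1]<225)&(np.arange(400)[:,None]<310)&(z<56);print("roller",fit(X[m]))
E
```

```text
t 55.12 p [492.7 165.6 175.9] yaw 87.0 q [-0.77  0.29  0.39  1.99 -0.14  0.89  1.21] F [0.5 0.4 0.5] g 0.997 0.0
1708 [array([503.7, 166.4]), array([49.8, 30.2]), np.float64(86.5)] zmax 40.3 top [array([502.1, 166.6]), array([49.6, 26.7]), np.float64(86.7)]
5491 [array([572.8, 163. ]), array([105.3,  94.2]), np.float64(87.3)] zmax 51.6 top [array([565.4, 163.5]), array([65.8, 66.7]), np.float64(85.7)]
chock flat [array([501.4, 166.5]), array([49.9, 25.2]), np.float64(86.8)] [array([503.3, 166.4]), array([50.1, 29.4]), np.float64(87.0)]
roller [array([545.1, 164.2]), array([44. , 27.7]), np.float64(87.1)]
roller [array([585.1, 161.9]), array([66. , 27.7]), np.float64(87.1)]
```

View pics/w16.png

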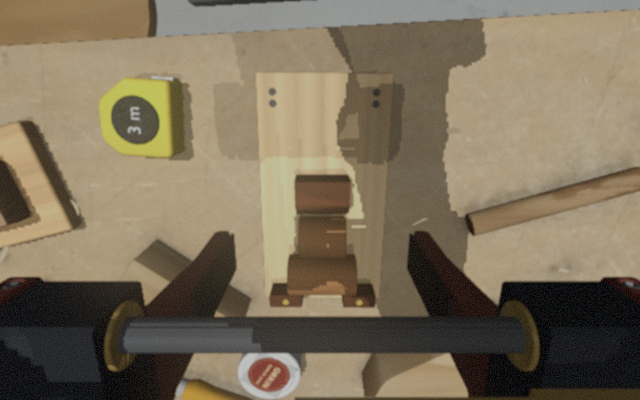

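The view shows the chock (295..350, 176..212), short roller and long roller in a row against the stops. The tape and tin look undisturbed. The measured chock-to-roller offset is 36 mm, inside the 24–43 mm limit, so I'm handing in.

```bash
python3 -c "
from bench import *
print(close_job())"
```

```text
the job is handed in; nothing more can be done
None
```

The job is handed in: the sanding block lies flat on the middle of the panel, and the long roller, short roller and chock are back in a row against the rack stops, with the chock measured about 3 mm short of touching the short roller, within the 10 mm allowed; the hand-in call gave no verdict.

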